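# Make up the capped stub on the airbrush air manifold

## Robot

A 7-joint arm with a two-finger parallel gripper is mounted at the origin on the work surface. World frame = base frame: x ahead of the robot, y to its left, z up, the work surface at z = 0. Lengths are in m, angles in degrees, forces in N, time in s.
With the tool pointing down it reaches from about 0.425 to 0.925 m from the base axis. Payload 6.8 kg.
Tool frame: the origin (TCP) lies at the centre of the arm's flange, where the gripper is bolted on; the fingertips stand 182 mm ahead of it and the grasp point (between the pads) lies 163 mm ahead of it; z points along the fingers, y is the line along which they close (so a half turn about z gives the same grasp; the last joint's range is limited). The gripper opens to 88 mm and grips with 3 to 60 N. Pads are 20 mm wide; open, the fingers measure 115 mm over their backs; the gripper's body (75 mm by 178 mm) begins 61 mm behind the grasp point.
Start: joints at [-6.194, 27.33, 1.283, 89.118, -0.659, 63.558, -4.761], TCP at [0.675, 0, 0.405] pointing down, gripper open.
Joint ranges: [-169.35, 169.35], [-19.33, 120.38], [-80.79, 83.38], [13.8, 139.57], [-78.32, 258.32], [9.67, 109.79], [-169.56, 169.56]. Speed limits (degrees/s): [136.94, 136.94, 180, 180, 180, 180, 180].

## Interface

Orientations are given as a 3x3 rotation matrix whose columns are the frame's x, y, z axes.
In Python, from station import ctrl gives the robot as it stands. The module is installed in compiled form; this text tells all that it offers.
- The arm moves only by the tool carry_out, never from a script. Its argument "targets" is a list of rows, each a list of 4 numbers: the shift along the tool's x, y, z in mm, then the turn about the tool's z in rad. In form: [[x, y, z, twist], ...]. A call has 1 to 10 rows; each row is the pose to reach, as a shift and turn from the pose commanded when the call began, along the tool's axes at that moment; what a row does not reach only later rows make up. A row lasts 1/10 s, in which the tool goes at most 50 mm and 8.59 degrees, less where a joint would pass 70% of its speed; a pose out of reach is approached as far as the arm can. A call with a gripper value outside its range is refused whole. "hand" is the closure, from 0 (fully open) to 1 (shut), set as the call begins (left out, the last holds). The fingers move at their own pace and stop on an object; "force" is the grip in N (left out, the last holds). Time passes only in rows, so rows that repeat a pose let the fingers close. It gives the time, the measured TCP pose, the force, the opening and the grip force at its end, in the units of the state.
- ctrl.get_state(): the state, without advancing time (a new reading comes with each control period).
- ctrl.get_image(name): name is "scene" or "side" or "wrist"; returns a dict with "color" (480x640x3 uint8, red, green, blue), "range_z" (480x640 float32, m along the optical axis (not along the pixel's ray), 0 where there is no reading), "fx", "fy", "cx", "cy" (pixels), "xyz" and "rotation" of the camera in the world. Camera axes: x right, y up, looking along -z (the intrinsics and any distortion apply to the point x, -y, -z); pixel columns grow to the right and rows downward; lengths in m; the calibration is good to about 2 mm. A picture is of the moment at which its call begins.
- ctrl.sign_off(): hands the job in; it is judged then, once.
Trained networks look in a picture, given as the dict that the camera call returned (one of the last four; its "shot" number tells which), for a name from the list of things; names that differ only in an ending like _2 or _b are one class to them, and where a whole thing is asked for, a point or a joint stands for the part that bears it (a point fixed in the world has none). Each returns a list of dicts, best first, with "score" (0 to 1); they miss things now and then, are a little off and sometimes report something else, mostly with a low value. They report only what shows in the picture. A call takes as long as a camera call. They do not tell look-alikes from the thing itself.
- ctrl.boxes_of(picture, name): "pixel" ([column, row] in pixels, amid what is visible of it).
The state is a dict: "t": time; "joint_pos": joint angles; "joint_vel": joint speeds; "joint_torque": joint torques, N m; "position": TCP position; "tool_rot": TCP orientation; "contact_force": force on the tool from outside, world axes, zero at the start; "wrist_torque": the same for the moment, N m; "width": opening from 0.0 (shut) to 1.0 (fully open); "grip_force": force on a finger pad.
Only numpy, scipy, OpenCV 4.12 (cv2) and the standard library are available. Lean on these libraries where they do the work, as an engineer would, in place of code of your own. Each camera call takes 0.05 s, during which the arm holds its last target. There are 200 camera calls.

## Task

The brass compression nut on the upright fitting of the bench air manifold is loose: grip it gently and run it down clockwise with the fingers until it is just finger-tight, then fit the larger of the two open-ended spanners and give the nut one quarter turn more, smoothly and without prying at the fitting; do not overtighten it. Draw the spanner off without turning the nut back, lay it flat on the bench top well away from the manifold, and leave everything else where it is.

Things in the scene. Friction and masses are not known exactly. Their poses are not given: they have to be found in the camera images.
- manifold: bench air manifold, bolted down: 90 x 136 mm steel base plate, aluminium block 50 x 106 mm (top at 40 mm), in its middle one upright brass compression fitting: fixed hexagon 32 mm across flats at 44-54 mm height, thread to 60 mm, the loose nut, then a capped copper stub 20.6 mm thick ending at 102 mm. Origin on the bench under the fitting's axis, z up, yaw within 0.35 of the bench
- gauge (a point): centre of the gauge dial on the manifold's +y end: 42 mm wide, faces up, 82 mm from the fitting's axis, 49 mm high. The quick coupler on the other end reaches 96 mm from the axis, 33 mm high. Only nut and stub stand above 50 mm within 150 mm of the axis, bar loose things
- pipe_end (a point): end of the manifold's 15 mm copper supply pipe on the bench, 184 mm from the fitting on the +x side; pipe 31 mm high
- nut: brass compression nut: hexagon 30 mm across flats, 34.6 mm across corners, when tight 60 to 78 mm above the bench (up to 1 mm more when loose), round shoulder 29 mm wide on it to 81 mm. Origin on its axis at its underside, z up, x through the corner with a thin black pen mark. Right-hand thread: clockwise from above tightens, 2 mm per turn. Gripping it with over 60 N in all marks it
- nut_mid (a point): middle of the nut's hexagon, 69 mm above the bench. The nut starts loose, 1.0 to 2.6 rad short of finger-tight (how far cannot be seen): it turns with 0.05 N m and stays where left. At finger-tight it stops hard; beyond, it needs 0.5 N m, evenly, and stays where left. Pads on two flats begin to slip at 0.2 to 0.35 N m with 10 N each; with 15 N or more they can drive it past
- ferrule: ferrule inside the nut, out of sight: origin on the axis, 62 mm above the bench, z up. It stays still while the nut is run down and is carried round by the nut past finger-tight. When the nut is finger-tight its origin lies 2 mm below the ferrule's. The ferrule starts at any yaw
- ferrule_rim (a point): point carried by the ferrule, 20 mm from the axis on the ferrule's x, 62 mm above the bench; a quarter turn moves it 28 mm
- spanner: the larger of two plain steel open-ended spanners, lying flat: straight jaw, 189 mm from jaw centre to tail, head 62 mm wide, 10 mm thick, shank 18 mm wide, 9 mm thick, about 280 g. Origin under the jaw's centre (on the nut's axis when fitted); z up, x out of the mouth, shank along -x. Lies within 0.2 rad of yaw 0
- spanner_jaw (a point): centre of the jaw gap, 5 mm above the underside. Gap 31.6 mm wide, its bottom 18 mm behind this point, prongs reach 15 mm ahead. The jaw takes the hexagon with the spanner's x along any of the nut's six corners, and has about 6 degrees of play each way on it
- spanner_grip (a point): middle of the shank, 100 mm behind the jaw centre, 4.5 mm above the underside
- small_spanner: the smaller spanner, same make, 120 mm long, jaw gap 14.6 mm, too small for the nut; not needed. Origin under the jaw's centre, shank along -x
- spool: thread spool, 34 mm wide, 35 mm tall, not needed
- jig_head_a: painted jig head with hook, 65 mm long, lying flat, not needed
- jig_head_b: painted jig head with hook, 65 mm long, lying flat, not needed
- mixing_tile: white tile 75 x 100 x 8 mm, not needed
- cement_bottle: small glass bottle, 36 mm wide, 60 mm tall, not needed
- brush: paint brush 150 mm long lying on the bench, not needed
- paint_bottle: small paint bottle 32 mm wide, 58 mm tall, not needed
Not all that is in view belongs to the job. What is shaped like the spanner but brown is not meant.

How it is judged:
By the outcome, as a careful person would: the job done as asked, in the order asked, and still so for the second after the job is handed in, with the robot touching nothing.
It also fails if it takes over 72 s, if anything falls off the work surface, if the arm or the gripper's body presses on something with over 40 N, if the wrist force passes 120 N, or if a joint passes its speed limit or range.

## Working session

There is one attempt and no reset: what is moved stays moved. The work goes in short steps, Python scripts to look and compute and a tool call to move; the robot and the scene stay as the last step left them, time stands still between calls to the robot, and variables do not carry over. Pictures are saved under pics/ and viewed, at most 10 in all, crops included, and the job is handed in when it is done.

Besides the shell and the picture viewer there is one more tool, called after "Call:" as name(argument=value, ...), one argument or row to a line, values as JSON. carry_out: Moves the arm, as the interface text tells. Its arguments: {"type":"object","properties":{"targets":{"type":"array"},"hand":{"type":"number"},"force":{"type":"number"}},"required":["targets"]}

```bash
mkdir -p pics; cat > h.py <<'E'
import numpy as np, cv2
from station import ctrl
def shot(name,fn=None):
    p=ctrl.get_image(name)
    if fn: cv2.imwrite('pics/'+fn,p['color'][:,:,::-1])
    return p
def pt(p,c,r,z=None):
    # world point from depth, or intersect plane z
    R=np.array(p['rotation']);o=np.array(p['xyz'])
    d=np.array([(c-p['cx'])/p['fx'],-(r-p['cy'])/p['fy'],-1.0])
    if z is None:
        return o+R@d*p['range_z'][int(round(r)),int(round(c))]
    w=R@d
    return o+w*(z-o[2])/w[2]
def px(p,X):
    v=np.array(p['rotation']).T@(np.array(X)-p['xyz'])
    return p['cx']+p['fx']*v[0]/-v[2], p['cy']-p['fy']*v[1]/-v[2]
E
python3 - <<'E'
from h import *
s=ctrl.get_state();print(s['t'],s['position'],s['contact_force'],s['width'])
a=shot('scene','scene1.png');b=shot('side','side1.png');w=shot('wrist','wrist1.png')
for nm,p in (('scene',a),('side',b),('wrist',w)):
    print(nm,p['fx'],p['cx'],p['cy'],np.round(p['xyz'],3),np.round(p['rotation'],2).tolist(), [k for k in p if k not in('color','range_z')])
    for n in ['nut','nut_mid','gauge','pipe_end','spanner','spanner_jaw','spanner_grip','small_spanner','manifold']:
        r=ctrl.boxes_of(p,n)
        print(n,[(np.round(q['pixel']).tolist(),round(q['score'],2),np.round(pt(p,*q['pixel']),3).tolist()) for q in r[:4]])
E
```

```text
0.0 [6.74734059e-01 1.72866355e-05 4.03680724e-01] [ 0.49032234  0.81429702 -0.52022814] 0.9974169242477056
scene 579.1581281246672 309.68591153983016 242.8756309023444 [ 1.381 -0.833  1.198] [[0.69, -0.48, 0.54], [0.72, 0.48, -0.5], [-0.02, 0.73, 0.68]] ['fx', 'fy', 'cx', 'cy', 'xyz', 'rotation', 'shot']
nut [([352.0, 235.0], 0.41, [0.557, 0.089, 0.082])]
nut_mid [([308.0, 227.0], 0.65, [0.39, 0.072, 0.019]), ([354.0, 239.0], 0.47, [0.568, 0.084, 0.075]), ([229.0, 335.0], 0.46, [0.544, -0.357, 0.01])]
gauge [([285.0, 245.0], 0.68, [0.39, -0.025, 0.007]), ([357.0, 253.0], 0.62, [0.581, 0.088, 0.026])]
pipe_end [([359.0, 254.0], 0.73, [0.579, 0.097, 0.013])]
spanner [([229.0, 335.0], 0.92, [0.544, -0.356, 0.011]), ([216.0, 266.0], 0.92, [0.316, -0.228, 0.009]), ([136.0, 304.0], 0.81, [0.27, -0.469, 0.0])]
spanner_jaw [([228.0, 335.0], 0.94, [0.54, -0.358, 0.007]), ([215.0, 262.0], 0.7, [0.301, -0.221, 0.009]), ([132.0, 302.0], 0.7, [0.267, -0.477, 0.009])]
spanner_grip [([136.0, 306.0], 0.78, [0.286, -0.474, 0.009]), ([219.0, 263.0], 0.75, [0.315, -0.217, 0.011]), ([351.0, 238.0], 0.7
[... 1348 characters left out ...]
0.558, 0.147, 0.037])]
manifold [([277.0, 288.0], 0.94, [0.55, 0.148, 0.039]), ([330.0, 190.0], 0.59, [0.533, -0.348, -0.001])]
wrist 354.7992986670903 314.6895933305912 240.03047112547657 [0.674 0.071 0.383] [[1.0, 0.0, 0.0], [-0.0, 0.97, 0.26], [-0.0, -0.26, 0.97]] ['fx', 'fy', 'cx', 'cy', 'xyz', 'rotation', 'shot']
nut [([179.0, 113.0], 0.9, [0.564, 0.095, 0.082]), ([363.0, 421.0], 0.64, [0.732, -0.257, 0.019])]
nut_mid [([180.0, 110.0], 0.73, [0.566, 0.097, 0.083]), ([35.0, 138.0], 0.59, [0.392, 0.077, 0.013])]
gauge []
pipe_end [([203.0, 85.0], 0.74, [0.572, 0.123, 0.039])]
spanner []
spanner_jaw []
spanner_grip []
small_spanner []
manifold [([204.0, 82.0], 0.62, [0.574, 0.125, 0.038])]
```

```bash
python3 - <<'E'
from h import *
a=cv2.imread('pics/scene1.png');w=cv2.imread('pics/wrist1.png')
c=cv2.resize(a[190:390,90:410],(800,500),interpolation=cv2.INTER_CUBIC)
cv2.imwrite('pics/c1.png',c)
E
```

```text
(no output)
```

View pics/c1.png

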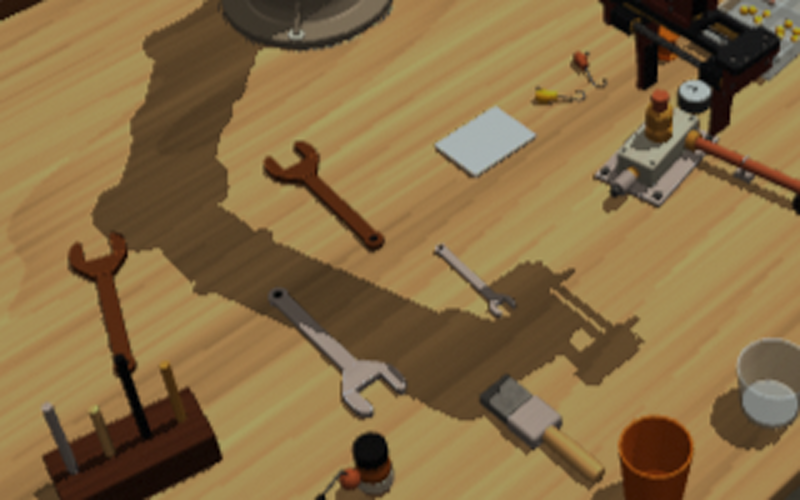

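View pics/wrist1.png

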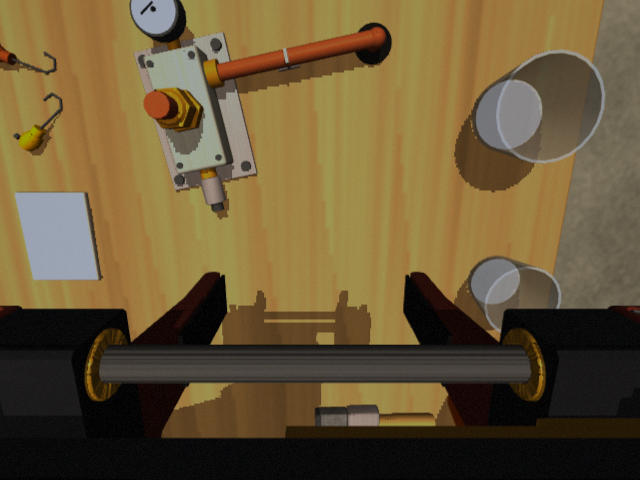

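The larger steel spanner lies with its head at about scene px (235,345) and its tail at (201,308). The steel one at (281,302) is the small spanner. The brown ones at (136,304) and (216,266) are look-alikes and not meant. The manifold is at (355,245) in the scene view, with the stub cap at wrist px (158,105). Next I measure the nut axis and the spanner.

```bash
python3 - <<'E'
from h import *
s=ctrl.get_state();print(np.round(s['tool_rot'],3).tolist(),np.round(s['wrist_torque'],2))
def cloud(p):
    v,u=np.mgrid[0:480,0:640];z=p['range_z']
    d=np.stack([(u-p['cx'])/p['fx'],-(v-p['cy'])/p['fy'],-np.ones_like(z)],-1)*z[...,None]
    return d@np.array(p['rotation']).T+np.array(p['xyz'])
for n in('wrist','scene','side'):
    p=shot(n);X=cloud(p);ok=p['range_z']>0
    # stub cap
    m=ok&(np.hypot(X[...,0]-.56,X[...,1]-.095)<.05)
    c=m&(X[...,2]>.097)&(X[...,2]<.11)
    print(n,'cap',c.sum(),np.round(np.median(X[c],0),4) if c.sum() else '', np.round((X[c].min(0)+X[c].max(0))/2,4) if c.sum() else '')
    # tall things near manifold
    t=ok&(X[...,2]>.11)&(np.hypot(X[...,0]-.56,X[...,1]-.095)<.3)&(X[...,1]>-.05)
    if t.sum(): print('tall',t.sum(),np.round(np.percentile(X[t],[1,50,99],axis=0),3).tolist())
    if n!='wrist':
        hsv=cv2.cvtColor(p['color'],cv2.COLOR_RGB2HSV)
        g=ok&(hsv[...,1]<70)&(X[...,2]<.03)&(X[...,2]>-.01)&(abs(X[...,0]-.5)<.2)&(abs(X[...,1]+.33)<.1)
        k,l,st,ce=cv2.connectedComponentsWithStats(g.astype(np.uint8))
        for i in range(1,k):
            if st[i,4]>80:
                Y=X[l==i];q=Y[:,:2]-Y[:,:2].mean(0);e=np.linalg.svd(q,full_matrices=False)[2][0]
                a=q@e; print(n,'sp',st[i].tolist(),np.round(Y.mean(0),3),'dir',np.round(e,3),'ends',np.round(Y[a.argmin()],3),np.round(Y[a.argmax()],3))
E
```

```text
[[0.0, 1.0, 0.0], [1.0, -0.0, 0.0], [0.0, 0.0, -1.0]] [-0.01  0.02  0.03]
wrist cap 635 [0.5557 0.0994 0.1015] [0.5551 0.0995 0.1005]
tall 89926 [[0.612, -0.008, 0.234], [0.677, 0.023, 0.325], [0.739, 0.033, 0.343]]
scene cap 35 [0.557  0.0956 0.1029] [0.556  0.0956 0.1032]
tall 9536 [[0.415, -0.05, 0.246], [0.659, -0.025, 0.578], [0.759, 0.038, 0.732]]
scene sp [198, 305, 54, 52, 571] [ 0.529 -0.357  0.01 ] dir [ 1.    -0.024] ends [ 0.408 -0.354  0.009] [ 0.609 -0.381  0.015]
scene sp [282, 340, 17, 17, 132] [ 0.687 -0.274  0.017] dir [ 0.039 -0.999] ends [ 0.681 -0.254  0.018] [ 0.686 -0.292  0.021]
side cap 50 [0.5541 0.1009 0.1006] [0.555  0.1011 0.1009]
tall 9081 [[0.529, -0.024, 0.239], [0.653, 0.03, 0.475], [0.753, 0.05, 0.598]]
side sp [304, 179, 68, 17, 418] [ 0.524 -0.351  0.007] dir [-1.     0.025] ends [ 0.616 -0.354 -0.002] [ 0.407 -0.349  0.005]
side sp [268, 189, 11, 11, 95] [ 0.687 -0.263  0.014] dir [-0.01  1.  ] ends [ 0.686 -0.29   0.014] [ 0.696 -0.244  0.016]
```

Call:
carry_out(
  targets=[
    [10,-40,40,0],
    [20,-80,80,0],
    [30,-119,115,0],
    [30,-119,115,0],
    [30,-119,115,0],
  ],
)

```text
t: 2.15
position: [0.5536, 0.0306, 0.2879]
tool_rot: [[-0.002, 1.0, -0.005], [1.0, 0.002, -0.0], [-0.0, -0.005, -1.0]]
contact_force: [-0.2, 0.8, 0.1]
width: 0.996
grip_force: 0.0
```

```bash
python3 - <<'E'
from h import *
s=ctrl.get_state();print(s['t'],np.round(s['position'],4),np.round(s['joint_pos'],1))
p=shot('wrist');u,v=px(p,(.5555,.0993,.07));print(u,v)
u,v=int(u),int(v);c=p['color'][max(0,v-75):v+75,u-100:u+100,::-1]
cv2.imwrite('pics/nut1.png',cv2.resize(c,None,fx=4,fy=4,interpolation=cv2.INTER_CUBIC)); print(max(0,v-75),u-100)
np.savez('nut1.npz',**p)
E
```

```text
2.15 [0.5536 0.0306 0.2879] [ -9.3  24.3  -0.4 111.6   0.2  44.4  -9.7]
322.25471605382575 148.05355310723314
73 222
```

View pics/nut1.png

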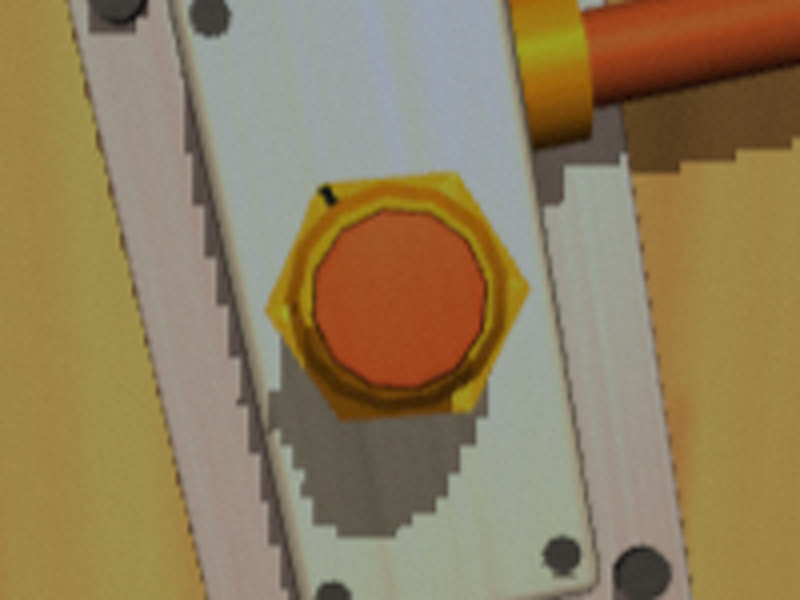

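The crop shows the nut's pen mark at the upper-left corner (325,190), with the right corner at (528,290) and the left corner at (267,312). I turn these into world angles.

```bash
python3 - <<'E'
from h import *
p=dict(np.load('nut1.npz'))
C=[(528,290),(455,174),(325,184),(267,312),(340,419),(469,411)]
P=np.array([pt(p,222+(x-1.5)/4,73+(y-1.5)/4,.0785) for x,y in C])[:,:2]
c=(P[:3]+P[3:])/2;print('axis',c.mean(0),c.tolist())
d=P-c.mean(0);print(np.degrees(np.arctan2(d[:,1],d[:,0])),np.hypot(*d.T)*1e3)
cap=pt(p,222+(401-1.5)/4,73+(298-1.5)/4,.102);print('cap',cap)
E
```

```text
axis [0.55469177 0.09959055] [[0.5546797222063575, 0.09946065658747966], [0.554556902943599, 0.09969113854197756], [0.554838680072561, 0.09961986786191002]]
[   4.25648516   64.90982806  122.99040374 -174.87068089 -116.207329
  -56.0718288 ] [16.84482194 16.96907454 16.89554587 16.89009006 16.90447909 17.00863622]
cap [0.55482654 0.09998843 0.102     ]
```

Call:
carry_out(
  targets=[
    [35,-1,0,-0.15],
    [69,-1,0,-0.3],
    [69,-1,0,-0.45],
    [69,-1,0,-0.597],
    [69,-1,0,-0.597],
    [69,-1,0,-0.597],
    [69,-1,0,-0.597],
  ],
)

```text
t: 2.9
position: [0.5558, 0.0986, 0.2902]
tool_rot: [[-0.559, 0.829, 0.001], [0.829, 0.559, 0.0], [-0.001, 0.001, -1.0]]
contact_force: [0.7, -0.2, -0.1]
width: 0.999
grip_force: 0.0
```

```bash
python3 - <<'E'
from h import *
s=ctrl.get_state();print(s['t'],np.round(s['position'],4),np.round(s['joint_pos'],1),np.round(s['tool_rot'],4).tolist())
y=np.array(s['tool_rot'])[:,1];print(np.degrees(np.arctan2(y[1],y[0])))
d=np.array([.5548,.0997,.245])-s['position'];print(np.round(np.array(s['tool_rot']).T@d*1e3,1))
print(s['wrist_torque'],s['contact_force'])
E
```

```text
2.9 [0.5558 0.0986 0.2902] [ -9.2  25.2  -9.1 109.8   5.4  45.4  12.7] [[-0.5589, 0.8293, 0.0014], [0.8293, 0.5589, 0.0001], [-0.0007, 0.0012, -1.0]]
33.97763824515026
[ 1.5 -0.3 45.2]
[ 0.05039586 -0.05285289  0.03772794] [ 0.72238452 -0.21351572 -0.14603768]
```

Call:
carry_out(
  targets=[
    [1.5,0,23,0],
    [1.5,0,45,0],
    [1.5,0,45,0],
    [1.5,0,45,0],
  ],
)

```text
t: 3.3
position: [0.5544, 0.1002, 0.2449]
tool_rot: [[-0.561, 0.828, -0.0], [0.828, 0.561, -0.0], [-0.0, -0.0, -1.0]]
contact_force: [0.1, 0.6, -0.5]
width: 1.0
grip_force: 0.0
```

Call:
carry_out(
  targets=[
    [0,0,0,0],
    [0,0,0,0],
    [0,0,0,0],
    [0,0,0,0],
    [0,0,0,0],
    [0,0,0,0],
    [0,0,0,0],
    [0,0,0,0],
  ],
  hand=1,
  force=9,
)

```text
t: 4.1
position: [0.5547, 0.1006, 0.2448]
tool_rot: [[-0.562, 0.827, 0.002], [0.827, 0.562, 0.001], [-0.0, 0.002, -1.0]]
contact_force: [2.1, 0.1, -2.0]
width: 0.342
grip_force: 9.0
```

```bash
cat > st.py <<'E'
from h import *
s=ctrl.get_state();R=np.array(s['tool_rot']);y=R[:,1]
print('t',round(s['t'],2),'pos',np.round(s['position'],4),'yaw_y',round(np.degrees(np.arctan2(y[1],y[0])),2),'j',np.round(s['joint_pos'],0))
print('F',np.round(s['contact_force'],1),'M',np.round(s['wrist_torque'],2),'w',round(s['width']*88,2),'g',s['grip_force'])
E
python3 st.py
```

```text
t 4.1 pos [0.5547 0.1006 0.2448] yaw_y 34.22 j [-10.  29.  -9. 111.   6.  40.  12.]
F [ 2.1  0.1 -2. ] M [ 0.1  -0.43  0.06] w 30.11 g 8.996754023828544
```

Call:
carry_out(
  targets=[
    [0,0,0,0.1],
    [0,0,0.1,0.2],
    [0,0,0.1,0.3],
    [0,0,0.1,0.4],
    [0,0,0.2,0.5],
    [0,0,0.2,0.6],
    [0,0,0.2,0.7],
    [0,0,0.3,0.8],
    [0,0,0.3,0.8],
  ],
)

```text
t: 5.0
position: [0.5552, 0.1008, 0.2446]
tool_rot: [[0.202, 0.979, 0.003], [0.979, -0.202, 0.001], [0.001, 0.003, -1.0]]
contact_force: [5.2, 1.6, -4.5]
width: 0.336
grip_force: 9.0
```

```bash
python3 st.py
```

```text
t 5.0 pos [0.5552 0.1008 0.2446] yaw_y -11.66 j [-19.  29.   3. 112.  -2.  39. -26.]
F [ 5.2  1.6 -4.5] M [ 0.33 -1.16 -0.04] w 29.6 g 8.995315808588202
```

Call:
carry_out(
  targets=[
    [0,1,0.5,0.05],
    [0,1,0.5,0.1],
    [0,1,0.5,0.15],
    [0,1,0.5,0.2],
    [0,1,0.5,0.25],
  ],
)

```text
t: 5.5
position: [0.5557, 0.1006, 0.2444]
tool_rot: [[0.437, 0.9, 0.002], [0.9, -0.437, 0.001], [0.002, 0.001, -1.0]]
contact_force: [2.8, 1.2, 1.7]
width: 0.344
grip_force: 9.0
```

```bash
python3 st.py
```

```text
t 5.5 pos [0.5557 0.1006 0.2444] yaw_y -25.89 j [-22.  29.   7. 112.  -5.  39. -38.]
F [2.8 1.2 1.7] M [ 0.3  -0.44  0.04] w 30.3 g 8.99696394248167
```

Call:
carry_out(
  targets=[
    [0,0,0.1,0.06],
    [0,0,0.1,0.12],
    [0,0,0.1,0.18],
    [0,0,0.1,0.18],
  ],
)

```text
t: 5.9
position: [0.5558, 0.1006, 0.2444]
tool_rot: [[0.59, 0.807, 0.002], [0.807, -0.59, 0.001], [0.002, 0.001, -1.0]]
contact_force: [3.4, 2.0, 1.4]
width: 0.343
grip_force: 9.0
```

```bash
python3 st.py
```

```text
t 5.9 pos [0.5558 0.1006 0.2444] yaw_y -36.16 j [-24.  29.   9. 112.  -7.  39. -46.]
F [3.4 2.  1.4] M [ 0.39 -0.65 -0.04] w 30.22 g 8.998749940735706
```

Call:
carry_out(
  targets=[
    [0,0.3,0.1,0.05],
    [0,0.3,0.1,0.1],
    [0,0.3,0.1,0.15],
    [0,0.3,0.1,0.2],
  ],
)

```text
t: 6.3
position: [0.5559, 0.1002, 0.2443]
tool_rot: [[0.738, 0.674, 0.002], [0.674, -0.738, 0.001], [0.002, 0.001, -1.0]]
contact_force: [1.9, 0.9, 4.5]
width: 0.345
grip_force: 9.0
```

```bash
python3 st.py
```

```text
t 6.3 pos [0.5559 0.1002 0.2443] yaw_y -47.59 j [-26.  29.  12. 112.  -9.  39. -56.]
F [1.9 0.9 4.5] M [ 0.14 -0.22  0.28] w 30.36 g 9.007182286586612
```

Call:
carry_out(
  targets=[
    [0,0,0.1,0.05],
    [0,0,0.1,0.1],
    [0,0,0.1,0.15],
    [0,0,0.1,0.2],
  ],
)

```text
t: 6.7
position: [0.5555, 0.0997, 0.244]
tool_rot: [[0.858, 0.514, 0.0], [0.514, -0.858, -0.0], [0.0, 0.0, -1.0]]
contact_force: [1.4, -0.3, 3.4]
width: 0.369
grip_force: 9.0
```

```bash
python3 st.py
```

```text
t 6.7 pos [0.5555 0.0997 0.244 ] yaw_y -59.06 j [-28.  29.  15. 113. -12.  39. -65.]
F [ 1.4 -0.3  3.4] M [ 0.   -0.09  0.36] w 32.44 g 9.00240343529731
```

The nut has hit its hard stop: Mz rose to 0.36 and the pads began to ride off the flats. I'll open, square up and regrip to confirm.

Call:
carry_out(
  targets=[
    [0,0,0,0],
    [0,0,0,0],
    [0,0,0,-0.1],
    [0,0,0,-0.19],
    [0,0,0,-0.19],
    [0,0,0,-0.19],
  ],
  hand=0.45,
)

```text
t: 7.3
position: [0.5552, 0.0996, 0.2433]
tool_rot: [[0.748, 0.664, -0.001], [0.664, -0.748, 0.0], [-0.001, -0.001, -1.0]]
contact_force: [-0.5, 0.2, -0.9]
width: 0.552
grip_force: 0.0
```

Call:
carry_out(
  targets=[
    [0,0,0,0],
    [0,0,0,0],
    [0,0,0,0],
    [0,0,0,0],
  ],
  hand=1,
)

```text
t: 7.7
position: [0.5554, 0.0998, 0.2435]
tool_rot: [[0.747, 0.665, 0.0], [0.665, -0.747, -0.0], [-0.0, 0.0, -1.0]]
contact_force: [0.2, -0.5, 0.3]
width: 0.347
grip_force: 9.0
```

```bash
python3 st.py
```

```text
t 7.7 pos [0.5554 0.0998 0.2435] yaw_y -48.31 j [-26.  29.  12. 112. -10.  39. -56.]
F [ 0.2 -0.5  0.3] M [-0.12 -0.08  0.1 ] w 30.52 g 8.999401331711852
```

Call:
carry_out(
  targets=[
    [0,0,0,0.03],
    [0,0,0,0.05],
    [0,0,0,0.05],
  ],
)

```text
t: 8.0
position: [0.5557, 0.1, 0.2436]
tool_rot: [[0.779, 0.627, 0.001], [0.627, -0.779, 0.0], [0.001, 0.001, -1.0]]
contact_force: [3.4, -0.5, -2.8]
width: 0.354
grip_force: 9.0
```

```bash
python3 st.py
```

```text
t 8.0 pos [0.5557 0.1    0.2436] yaw_y -51.2 j [-27.  29.  13. 112. -10.  39. -59.]
F [ 3.4 -0.5 -2.8] M [-0.12 -0.43  0.26] w 31.17 g 8.99822352337651
```

Call:
carry_out(
  targets=[
    [0,0,0,0],
    [0,0,0,0],
    [0,0,-22,0],
    [0,0,-46,0],
    [-35,0,-46,0],
    [-70,0,-46,0],
    [-70,0,-46,0],
    [-70,0,-46,0],
  ],
  hand=0,
)

```text
t: 8.8
position: [0.5006, 0.0557, 0.2898]
tool_rot: [[0.78, 0.626, 0.0], [0.626, -0.78, 0.001], [0.0, -0.0, -1.0]]
contact_force: [-0.0, 0.3, 0.5]
width: 0.993
grip_force: 0.0
```

```bash
python3 st.py; python3 - <<'E'
from h import *
p=shot('wrist');u,v=map(int,px(p,(.5554,.0999,.07)))
r0,c0=max(0,v-75),u-100;print(r0,c0)
cv2.imwrite('pics/nut2.png',cv2.resize(p['color'][r0:r0+150,c0:c0+200,::-1],None,fx=4,fy=4,interpolation=cv2.INTER_CUBIC))
np.savez('nut2.npz',**p)
E
```

```text
t 8.8 pos [0.5006 0.0557 0.2898] yaw_y -51.23 j [-26.  20.  15. 119.  -8.  41. -57.]
F [-0.   0.3  0.5] M [ 0.02  0.08 -0.  ] w 87.37 g 0.0
68 215
```

View pics/nut2.png

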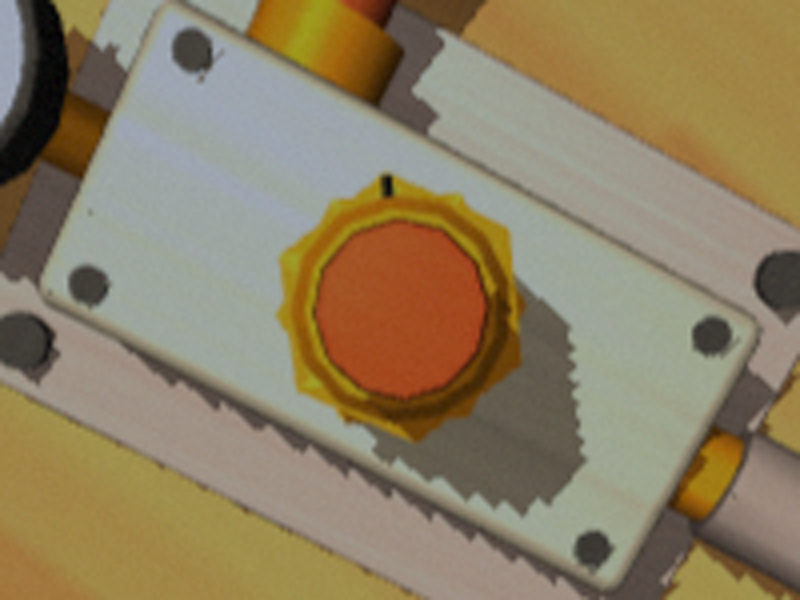

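The mark corner is now at (388,177). The other nut corners are at about (511,238), (520,362), (417,442), (298,386) and (282,258), and the fixed hexagon shows underneath. I also work out the spanner pose from the images for the pick-up.

```bash
python3 - <<'E'
from h import *
p=dict(np.load('nut2.npz'))
C=[(388,177),(511,238),(520,362),(417,442),(298,386),(282,258)]
P=np.array([pt(p,215+(x-1.5)/4,68+(y-1.5)/4,.078) for x,y in C])[:,:2]
c=(P[:3]+P[3:])/2;print('axis',c.mean(0))
d=P-c.mean(0);a=np.degrees(np.arctan2(d[:,1],d[:,0]));print(a,a%60,np.hypot(*d.T)*1e3)
print('cap',pt(p,215+(401-1.5)/4,68+(310-1.5)/4,.102))
s=ctrl.get_state();R=np.array(s['tool_rot'])
# go above spanner: camera directly above grip, tool yaw_y=-90ish
t=np.array([.496,-.354,.26]);print('delta world',t-s['position'],'tool',R.T@(t-s['position'])*1e3)
E
```

```text
axis [0.55462826 0.09941885]
[  45.14846637  -17.8526441   -73.67326015 -134.7678971   163.04729756
  105.31950304] [45.14846637 42.1473559  46.32673985 45.2321029  43.04729756 45.31950304] [16.72441805 16.70542455 16.69452381 16.87408006 16.74571143 16.98698433]
cap [0.55468229 0.09975863 0.102     ]
delta world [-0.00525964 -0.41038007 -0.02984909] tool [-261.4623953   316.37463066   29.57944452]
```

Call:
carry_out(
  targets=[
    [-29,35,-10,0.1],
    [-58,70,-10,0.2],
    [-87,105,-10,0.3],
    [-116,141,-10,0.4],
    [-145,176,-10,0.5],
    [-174,211,-10,0.6],
    [-203,246,-10,0.7],
    [-232,281,-10,0.7],
    [-260,316,-10,0.7],
    [-260,316,-10,0.7],
  ],
)

```text
t: 9.85
position: [0.4957, -0.3596, 0.3]
tool_rot: [[1.0, -0.029, 0.001], [-0.029, -1.0, -0.005], [0.001, 0.005, -1.0]]
contact_force: [-0.3, 0.9, -0.4]
width: 0.998
grip_force: 0.0
```

Call:
carry_out(
  targets=[
    [0,0,0,0],
    [0,0,0,0],
  ],
)

```text
t: 10.05
position: [0.4976, -0.3516, 0.299]
tool_rot: [[1.0, -0.02, -0.0], [-0.02, -1.0, 0.001], [-0.0, -0.001, -1.0]]
contact_force: [-0.5, 0.6, -0.4]
width: 1.004
grip_force: 0.0
```

```bash
python3 st.py; python3 - <<'E'
from h import *
p=shot('wrist','sp1.png');np.savez('sp1.npz',**p)
v,u=np.mgrid[0:480,0:640]
hsv=cv2.cvtColor(p['color'],cv2.COLOR_RGB2HSV)
pts={}
for n in ['spanner','spanner_jaw','spanner_grip','small_spanner']:
    print(n,[(np.round(q['pixel']).tolist(),round(q['score'],2),np.round(pt(p,*q['pixel'],.009),4).tolist()) for q in ctrl.boxes_of(p,n)[:3]])
E
```

```text
t 10.05 pos [ 0.4976 -0.3516  0.299 ] yaw_y -91.14 j [  9.  30.  28. 105. -18.  49. -46.]
F [-0.5  0.6 -0.4] M [0.13 0.1  0.04] w 88.34 g 0.0
spanner [([316.0, 167.0], 0.82, [0.551, -0.3538, 0.009]), ([176.0, 421.0], 0.68, [0.3266, -0.2208, 0.009])]
spanner_jaw [([180.0, 420.0], 0.81, [0.328, -0.225, 0.009]), ([315.0, 163.0], 0.73, [0.5541, -0.3527, 0.009])]
spanner_grip [([319.0, 165.0], 0.96, [0.5529, -0.3556, 0.009]), ([178.0, 420.0], 0.71, [0.3274, -0.2234, 0.009])]
small_spanner [([96.0, 168.0], 0.89, [0.5543, -0.1892, 0.009])]
```

View pics/sp1.png

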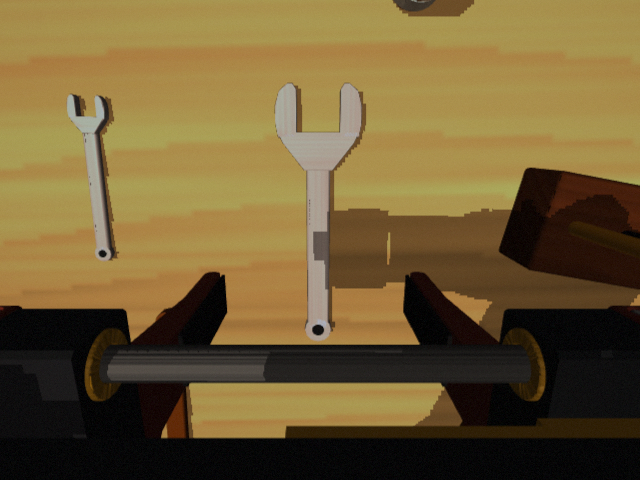

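The wrist view shows the large steel spanner, with prong tips at row 83, inner jaw faces at columns 298 and 340, gap bottom at row 132 and tail hole at (318,330). The small spanner is at (88–105,95–260), clearly smaller, and the brown look-alike is out of the way at (177,420). The larger steel one is the one to use.

```bash
python3 - <<'E'
from h import *
p=dict(np.load('sp1.npz'));c=p['color'].astype(int)
hsv=cv2.cvtColor(p['color'],cv2.COLOR_RGB2HSV)
m=(hsv[...,1]<60)
for r in (95,105,115,125,180,200,220,280,300):
    row=np.where(m[r,260:380])[0]+260
    g=np.split(row,np.where(np.diff(row)>2)[0]+1);print(r,[(int(x[0]),int(x[-1])) for x in g if len(x)>2])
col=np.where(m[60:345,319])[0]+60;print('col319',col[0],[int(x) for x in col[np.where(np.diff(col)>2)[0]]],col[-1])
col=np.where(m[60:345,350])[0]+60;print('col350',col[0],col[-1])
for nm,q,z in [('jawmid105',(319,105),.01),('bottom',(319,132),.01),('tips',(319,83),.01),('hole',(318,330),.009),('tail',(318,341),.009),('shank200',(318,200),.009)]:
    print(nm,np.round(pt(p,*q,z),4))
print(np.round(np.array(p['xyz']),4))
E
```

```text
95 [(278, 295), (341, 358)]
105 [(275, 296), (341, 360)]
115 [(275, 296), (340, 360)]
125 [(276, 296), (340, 360)]
180 [(307, 329)]
200 [(307, 328)]
220 [(307, 328)]
280 [(308, 328)]
300 [(308, 327)]
col319 133 [] 339
col350 84 146
jawmid105 [ 0.5946 -0.3564  0.01  ]
bottom [ 0.5762 -0.3561  0.01  ]
tips [ 0.6091 -0.3567  0.01  ]
hole [ 0.4163 -0.3524  0.009 ]
tail [ 0.4059 -0.3522  0.009 ]
shank200 [ 0.5265 -0.3545  0.009 ]
[ 0.5672 -0.3531  0.2787]
```

Call:
carry_out(
  targets=[
    [-3,2.4,40,0],
    [-3,2.4,80,0],
    [-3,2.4,105,0],
    [-3,2.4,115.5,0],
    [-3,2.4,115.5,0],
    [-3,2.4,115.5,0],
    [-3,2.4,115.5,0],
  ],
  hand=0.5,
)

```text
t: 11.0
position: [0.4939, -0.3556, 0.1849]
tool_rot: [[1.0, -0.022, 0.001], [-0.022, -1.0, -0.001], [0.001, 0.001, -1.0]]
contact_force: [0.3, 0.9, 0.5]
width: 0.508
grip_force: 0.0
```

```bash
python3 st.py
```

```text
t 11.0 pos [ 0.4939 -0.3556  0.1849] yaw_y -91.25 j [ 13.  39.  23. 108. -24.  37. -41.]
F [0.3 0.9 0.5] M [ 0.08  0.1  -0.04] w 44.68 g 0.0
```

Call:
carry_out(
  targets=[
    [0,-1.2,1.5,0],
    [0,-1.2,1.5,0],
    [0,-1.2,1.5,0],
    [0,-1.2,1.5,0],
    [0,-1.2,1.5,0],
    [0,-1.2,1.5,0],
  ],
  hand=1,
  force=55,
)

```text
t: 11.6
position: [0.4935, -0.3542, 0.1827]
tool_rot: [[1.0, -0.022, 0.0], [-0.022, -1.0, 0.0], [0.0, -0.0, -1.0]]
contact_force: [0.0, 1.3, 1.5]
width: 0.199
grip_force: 55.0
```

Call:
carry_out(
  targets=[
    [0,0,-10,0],
    [0,0,-30,0],
    [0,0,-70,0],
    [0,0,-110,0],
    [0,0,-140,0],
    [0,0,-140,0],
    [0,0,-140,0],
  ],
)

```text
t: 12.3
position: [0.4932, -0.3541, 0.3226]
tool_rot: [[1.0, -0.022, 0.0], [-0.022, -1.0, 0.0], [0.0, -0.0, -1.0]]
contact_force: [0.1, -0.5, -3.3]
width: 0.202
grip_force: 55.0
```

```bash
python3 st.py; python3 - <<'E'
from h import *
p=shot('wrist','sp2.png');np.savez('sp2.npz',**p)
s=ctrl.get_state();R=np.array(s['tool_rot']);T=np.array(s['position'])
m=(cv2.cvtColor(p['color'],cv2.COLOR_RGB2HSV)[...,1]<60)&(p['range_z']>.1)&(p['range_z']<.3)
for r in range(0,300,20):
    row=np.where(m[r,230:420])[0]+230
    if len(row)<5: continue
    g=[x for x in np.split(row,np.where(np.diff(row)>2)[0]+1) if len(x)>3]
    print(r,[(int(x[0]),int(x[-1])) for x in g],[np.round(R.T@(pt(p,int(np.median(x)),r)-T)*1e3,1).tolist() for x in g])
E
```

```text
t 12.3 pos [ 0.4932 -0.3541  0.3226] yaw_y -91.27 j [  8.  28.  29. 105. -17.  51. -46.]
F [ 0.1 -0.5 -3.3] M [ 0.06  0.25 -0.01] w 17.78 g 54.99320447444916
40 [(241, 274), (354, 386)] [[109.5, -21.7, 171.8], [69.9, 0.4, 19.1]]
60 [(237, 275), (353, 391)] [[102.6, -22.5, 172.5], [102.7, 23.3, 172.9]]
80 [(237, 276), (353, 391)] [[95.2, -22.7, 171.9], [95.3, 23.6, 172.5]]
100 [(239, 276), (353, 389)] [[88.0, -22.8, 173.4], [87.8, 23.4, 172.0]]
120 [(244, 384)] [[80.1, 0.4, 172.2]]
140 [(259, 369)] [[72.2, 0.4, 171.8]]
160 [(275, 353)] [[64.2, 0.3, 170.8]]
180 [(295, 334)] [[55.7, 0.3, 172.8]]
200 [(295, 334)] [[46.9, 0.7, 174.4]]
220 [(295, 333)] [[38.2, 0.3, 173.0]]
240 [(296, 333)] [[29.0, 0.3, 173.0]]
260 [(297, 333)] [[19.5, 0.7, 173.2]]
280 [(295, 336)] [[9.7, 0.7, 173.6]]
```

View pics/sp2.png

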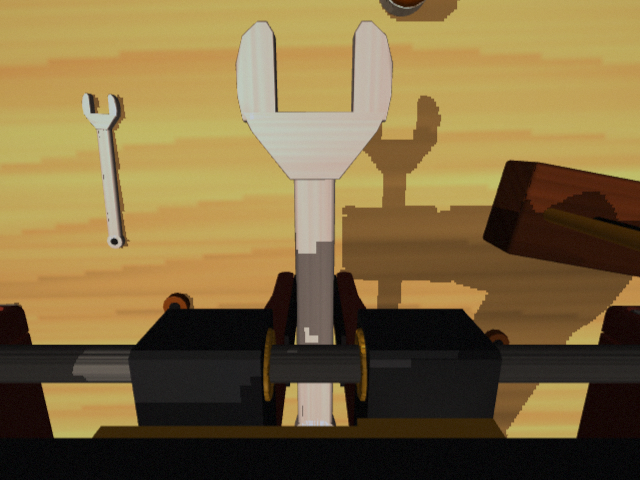

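Held level and straight, with the jaw centre about 101 mm ahead of the tool axis. I carry it toward the nut, turning to yaw 104°.

Call:
carry_out(
  targets=[
    [9,-31,0,-0.14],
    [18,-63,0,-0.28],
    [27,-94,0,-0.42],
    [36,-126,0,-0.56],
    [45,-157,0,-0.7],
    [54,-188,0,-0.84],
    [63,-220,0,-0.98],
    [72,-251,0,-1.12],
    [81,-283,0,-1.26],
    [90.4,-314,0,-1.4],
  ],
)

```text
t: 13.35
position: [0.5902, -0.041, 0.3202]
tool_rot: [[0.186, 0.983, -0.004], [0.983, -0.186, 0.0], [-0.001, -0.004, -1.0]]
contact_force: [1.0, -1.2, -3.5]
width: 0.198
grip_force: 55.0
```

Call:
carry_out(
  targets=[
    [0,0,0,-0.14],
    [0,0,0,-0.28],
    [0,0,0,-0.42],
    [0,0,0,-0.438],
    [0,0,0,-0.438],
    [0,0,0,-0.438],
  ],
)

```text
t: 13.95
position: [0.5906, -0.0426, 0.3217]
tool_rot: [[-0.24, 0.971, -0.001], [0.971, 0.24, 0.0], [0.0, -0.001, -1.0]]
contact_force: [0.6, 0.4, -3.0]
width: 0.199
grip_force: 55.0
```

```bash
python3 st.py; python3 - <<'E'
from h import *
s=ctrl.get_state();R=np.array(s['tool_rot']);T=np.array(s['position'])
print('tool delta to pre-insert',np.round(R.T@(np.array([.5905,-.042,.246])-T)*1e3,1),'x yaw',np.degrees(np.arctan2(R[1,0],R[0,0])))
E
```

```text
t 13.95 pos [ 0.5906 -0.0426  0.3217] yaw_y 13.87 j [ -3.  25.   1. 105.  -1.  50.  13.]
F [ 0.6  0.4 -3. ] M [-0.1   0.02 -0.06] w 17.52 g 54.99322593212128
tool delta to pre-insert [ 0.5  0.2 75.7] x yaw 103.86696622520866
```

Call:
carry_out(
  targets=[
    [0.5,0,40,0],
    [0.5,0,70,0],
    [0.5,0,75.5,0],
    [0.5,0,75.5,0],
    [0.5,0,75.5,0],
    [0.5,0,75.5,0],
  ],
)

```text
t: 14.55
position: [0.5915, -0.042, 0.2488]
tool_rot: [[-0.242, 0.97, 0.003], [0.97, 0.242, 0.0], [-0.001, 0.003, -1.0]]
contact_force: [-0.2, 0.1, -2.8]
width: 0.195
grip_force: 55.0
```

```bash
python3 st.py; python3 - <<'E'
from h import *
p=shot('wrist','fit1.png');np.savez('fit1.npz',**p)
cv2.imwrite('pics/fit1c.png',cv2.resize(p['color'][0:210,180:460,::-1],(800,600),interpolation=cv2.INTER_CUBIC))
E
```

```text
t 14.55 pos [ 0.5915 -0.042   0.2488] yaw_y 14.01 j [ -3.  30.   1. 108.  -1.  42.  13.]
F [-0.2  0.1 -2.8] M [-0.11 -0.04  0.05] w 17.18 g 54.99322235584259
```

View pics/fit1c.png

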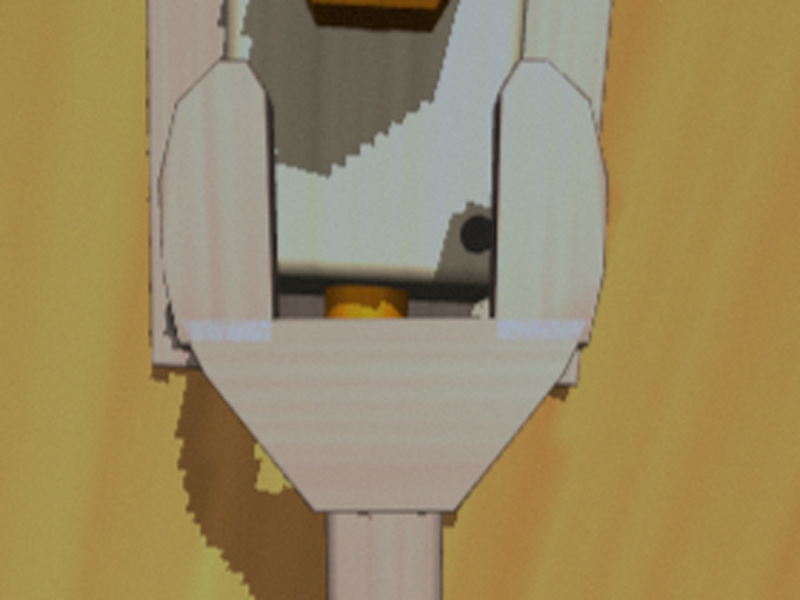

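The jaw gap (columns 272–494, centre 383) lines up with the fitting's near face (315–455). I lower it slightly, let it settle, and slide in while watching the force.

Call:
carry_out(
  targets=[
    [0,-0.4,2,0],
    [5,-0.4,2,0],
    [10,-0.4,2,0],
    [10,-0.4,2,0],
    [10,-0.4,2,0],
  ],
)

```text
t: 15.1
position: [0.5879, -0.0319, 0.2451]
tool_rot: [[-0.243, 0.97, 0.0], [0.97, 0.243, 0.0], [0.0, 0.0, -1.0]]
contact_force: [0.4, -0.2, -3.1]
width: 0.195
grip_force: 55.0
```

```bash
python3 st.py; python3 - <<'E'
from h import *
s=ctrl.get_state();R=np.array(s['tool_rot']);T=np.array(s['position'])
print('axis in tool',np.round(R.T@(np.array([.5551,.0999,.246])-T)*1e3,1))
p=shot('wrist');np.savez('fit2.npz',**p)
cv2.imwrite('pics/fit2c.png',cv2.resize(p['color'][0:150,215:415,::-1],(800,600),interpolation=cv2.INTER_CUBIC))
E
```

```text
t 15.1 pos [ 0.5879 -0.0319  0.2451] yaw_y 14.08 j [ -4.  30.   1. 108.  -1.  41.  12.]
F [ 0.4 -0.2 -3.1] M [-0.12 -0.04 -0.01] w 17.2 g 54.99309182167053
axis in tool [135.8   0.3  -0.9]
```

View pics/fit2c.png

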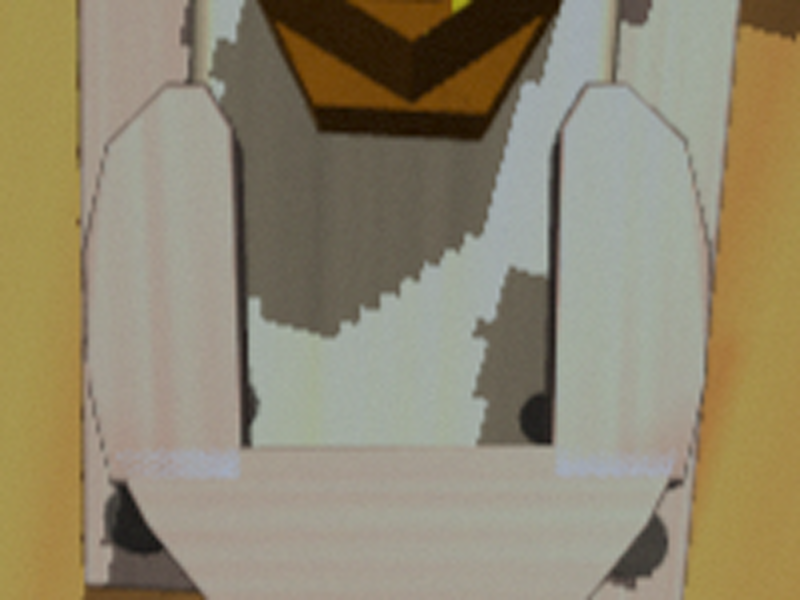

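The nut's near corner is at (412,100), against the gap centre at about 397. That is roughly 1 mm off to the right, so I shift +0.7 mm, advance further and measure numerically.

Call:
carry_out(
  targets=[
    [4,0.7,0,-0.01],
    [9,0.7,0,-0.01],
    [9,0.7,0,-0.01],
    [9,0.7,0,-0.01],
  ],
)

```text
t: 15.55
position: [0.5864, -0.0232, 0.2451]
tool_rot: [[-0.253, 0.968, 0.0], [0.968, 0.253, 0.0], [0.0, 0.0, -1.0]]
contact_force: [-0.1, 1.1, -2.3]
width: 0.2
grip_force: 55.0
```

```bash
python3 st.py; python3 - <<'E'
from h import *
s=ctrl.get_state();R=np.array(s['tool_rot']);T=np.array(s['position'])
p=shot('wrist');np.savez('fit3.npz',**p);hsv=cv2.cvtColor(p['color'],cv2.COLOR_RGB2HSV)
v,u=np.mgrid[0:480,0:640];z=p['range_z']
d=np.stack([(u-p['cx'])/p['fx'],-(v-p['cy'])/p['fy'],-np.ones_like(z)],-1)*z[...,None]
X=(d@np.array(p['rotation']).T+np.array(p['xyz'])-T)@R*1e3   # tool frame mm
h=245-X[...,2]+0
for r in range(0,70,6):
    row=X[r,200:430];hh=T[2]*1e3-row[:,2]
    k=hsv[r,200:430]
    br=(k[:,1]>120)&(hh>57)&(hh<110); st=(k[:,1]<70)&(hh>66)&(hh<80)
    f=lambda m:(int(np.where(m)[0][0]+200),int(np.where(m)[0][-1]+200)) if m.sum()>2 else None
    i=np.where(br)[0]; g=np.where(st)[0]; L=g[g<115];Q=g[g>115]
    print(r,'brass',f(br),np.round(row[i[[0,-1]]],1).tolist() if len(i)>2 else '', 'prong', L.max()+200 if len(L) else None, Q.min()+200 if len(Q) else None)
E
```

```text
t 15.55 pos [ 0.5864 -0.0232  0.2451] yaw_y 14.64 j [ -4.  30.   1. 109.  -1.  41.  11.]
F [-0.1  1.1 -2.3] M [-0.11 -0.04  0.01] w 17.6 g 54.99329924583435
0 brass (278, 359) [[121.7, -14.2, 167.7], [121.3, 15.2, 166.6]] prong None None
6 brass (278, 359) [[119.8, -14.3, 167.9], [119.8, 15.4, 168.0]] prong None None
12 brass (278, 358) [[117.7, -14.3, 167.2], [118.2, 15.2, 169.0]] prong None None
18 brass (280, 356) [[117.5, -14.1, 173.0], [118.2, 15.2, 175.6]] prong None None
24 brass (282, 354) [[117.9, -14.1, 181.5], [118.3, 15.2, 183.0]] prong 268 359
30 brass (287, 348) [[116.6, -12.3, 184.6], [116.6, 12.9, 184.6]] prong 271 356
36 brass (296, 339) [[114.7, -8.7, 185.8], [114.6, 9.3, 185.4]] prong 274 353
42 brass (306, 330) [[112.0, -4.5, 184.1], [112.3, 5.5, 185.1]] prong 274 353
48 brass (316, 320) [[109.7, -0.3, 183.9], [109.7, 1.4, 184.0]] prong 274 353
54 brass None  prong 274 353
60 brass None  prong 274 353
66 brass None  prong 274 353
```

```bash
python3 - <<'E'
from h import *
s=ctrl.get_state();R=np.array(s['tool_rot']);T=np.array(s['position'])
p=dict(np.load('fit3.npz'))
f=lambda c,r,z:np.round(R.T@(pt(p,c,r,z)-T)*1e3,2)
for r in (40,60,90): print(r,f(273.8+.5,r,.0732),f(352.5,r,.0732), p['range_z'][r,270],p['range_z'][r,357])
for r in (0,6,12): print(r,f(277.5,r,.0782),f(359.5,r,.0782))
print(p['color'][60,268:280].tolist());print(p['color'][60,346:358].tolist());print(np.round(np.array(p['rotation']),4).tolist(),R.tolist(),np.round(R.T@(np.array(p['xyz'])-T)*1e3,2))
E
```

```text
40 [109.87 -16.38 171.87] [109.84  13.66 171.87] 0.0 0.13803627
60 [102.87 -16.59 171.87] [102.84  13.85 171.87] 0.13949673 0.14074224
90 [ 92.01 -16.92 171.87] [ 91.98  14.14 171.87] 0.14218226 0.14202818
0 [121.6  -14.31 166.87] [121.57  15.36 166.87]
6 [119.69 -14.37 166.87] [119.66  15.42 166.87]
12 [117.76 -14.42 166.87] [117.74  15.48 166.87]
[[165, 159, 148], [163, 158, 145], [165, 160, 149], [164, 159, 147], [166, 165, 153], [135, 124, 113], [63, 55, 48], [47, 42, 37], [84, 76, 68], [102, 94, 81], [102, 94, 80], [104, 96, 81]]
[[162, 170, 169], [164, 172, 171], [162, 169, 167], [161, 170, 169], [163, 171, 167], [161, 169, 165], [80, 80, 77], [43, 41, 37], [98, 87, 80], [153, 159, 157], [162, 171, 166], [160, 169, 161]]
[[0.9678, -0.2429, -0.0652], [0.2516, 0.9348, 0.2507], [0.0001, -0.259, 0.9659]] [[-0.2523650092199438, 0.9676321105172436, 2.858955698759316e-05], [0.9676321103814243, 0.2523650099677708, -2.650959043126222e-05], [-3.286653477216054e-05, 2.097408032941882e-05, -0.9999999992399395]] [70.94 -0.9  20.35]
```

The nut flats show at columns 278 and 359 (centre 318.5) and the gap edges at 273 and 354 (centre 313.7). The jaw is therefore about 1.8 mm too far to the −y side, while the yaw matches. I back off slightly, shift and re-measure.

Call:
carry_out(
  targets=[
    [-3,0.5,0,0],
    [-3,1.8,0,0],
    [0,1.8,0,0],
    [0,1.8,0,0],
    [0,1.8,0,0],
  ],
)

```text
t: 16.1
position: [0.5881, -0.0228, 0.245]
tool_rot: [[-0.253, 0.968, -0.0], [0.968, 0.253, 0.0], [0.0, -0.0, -1.0]]
contact_force: [-0.3, 0.2, -2.5]
width: 0.202
grip_force: 55.0
```

```bash
cat > meas.py <<'E'
from h import *
p=shot('wrist');hsv=cv2.cvtColor(p['color'],cv2.COLOR_RGB2HSV);z=p['range_z'];c=p['cx']
def sub(r,a,b,cond):
    i=np.where(cond[r,a:b])[0]; return (i[0]+a,i[-1]+a) if len(i)>2 else None
br=(hsv[...,1]>120)&(z>.1)&(z<.2)
N=[];
for r in range(2,22,3):
    e=sub(r,240,390,br); 
    if e: N.append((r,e,round(((e[0]+e[1])/2-c)/p['fx']*float(np.median(z[r,300:330]))*1e3,2)))
print('nut',N)
g=p['color'].astype(int).sum(2)/3
for r in (45,55,65,75,85):
    row=np.abs(np.diff(g[r])); l=np.argmax(row[258:290])+258.5; q=np.argmax(row[340:372])+340.5
    print('gap',r,l,q,round(((l+q)/2-c)/p['fx']*139.7,2))
ap=[r for r in range(0,120) if br[r,305:330].sum()>2]; print('apex row',max(ap) if ap else None)
E
python3 st.py;python3 meas.py
```

```text
t 16.1 pos [ 0.5881 -0.0228  0.245 ] yaw_y 14.63 j [ -4.  30.   1. 108.  -1.  41.  11.]
F [-0.3  0.2 -2.5] M [-0.08 -0.05  0.02] w 17.82 g 54.99328315258026
nut [(2, (np.int64(272), np.int64(354)), np.float64(-0.58)), (5, (np.int64(271), np.int64(354)), np.float64(-0.77)), (8, (np.int64(272), np.int64(355)), np.float64(-0.42)), (11, (np.int64(273), np.int64(356)), np.float64(-0.07)), (14, (np.int64(274), np.int64(355)), np.float64(-0.07)), (17, (np.int64(275), np.int64(354)), np.float64(-0.07)), (20, (np.int64(276), np.int64(353)), np.float64(-0.07))]
gap 45 272.5 354.5 -0.47
gap 55 273.5 354.5 -0.27
gap 65 273.5 351.5 -0.86
gap 75 273.5 353.5 -0.47
gap 85 273.5 353.5 -0.47
apex row 55
```

Call:
carry_out(
  targets=[
    [4,0.3,0,0],
    [8,0.3,0,0],
    [12,0.3,0,0],
    [16,0.3,0,0],
    [16,0.3,0,0],
  ],
)

```text
t: 16.65
position: [0.5842, -0.0064, 0.2451]
tool_rot: [[-0.253, 0.967, -0.0], [0.967, 0.253, 0.001], [0.001, 0.0, -1.0]]
contact_force: [-0.0, -0.5, -2.5]
width: 0.197
grip_force: 55.0
```

```bash
python3 st.py;python3 meas.py
```

```text
t 16.65 pos [ 0.5842 -0.0064  0.2451] yaw_y 14.68 j [ -6.  30.   1. 109.  -1.  41.  10.]
F [-0.  -0.5 -2.5] M [-0.1  -0.07 -0.02] w 17.34 g 54.99334752559662
nut [(2, (np.int64(283), np.int64(389)), np.float64(6.49)), (5, (np.int64(279), np.int64(389)), np.float64(5.89)), (8, (np.int64(274), np.int64(389)), np.float64(5.14)), (11, (np.int64(272), np.int64(389)), np.float64(4.85)), (14, (np.int64(272), np.int64(389)), np.float64(4.85)), (17, (np.int64(272), np.int64(389)), np.float64(4.86)), (20, (np.int64(272), np.int64(389)), np.float64(4.87))]
gap 45 275.5 354.5 0.12
gap 55 271.5 354.5 -0.67
gap 65 273.5 350.5 -1.06
gap 75 273.5 353.5 -0.47
gap 85 274.5 353.5 -0.27
apex row 94
```

Call:
carry_out(
  targets=[
    [4,0,0,0],
    [7,0,0,0],
    [9.3,0,0,0],
    [9.3,0,0,0],
    [9.3,0,0,0],
  ],
)

```text
t: 17.2
position: [0.582, 0.0016, 0.2451]
tool_rot: [[-0.252, 0.968, 0.0], [0.968, 0.252, -0.0], [-0.0, 0.0, -1.0]]
contact_force: [-0.2, -0.0, -2.8]
width: 0.198
grip_force: 55.0
```

```bash
python3 st.py; python3 - <<'E'
from h import *
p=shot('wrist');np.savez('fit5.npz',**p)
cv2.imwrite('pics/fit5c.png',cv2.resize(p['color'][0:180,195:435,::-1],(800,600),interpolation=cv2.INTER_CUBIC))
s=ctrl.get_state();R=np.array(s['tool_rot'])
print(R.T@(np.array([.5552,.0999,.245])-s['position'])*1e3)
E
```

```text
t 17.2 pos [0.582  0.0016 0.2451] yaw_y 14.61 j [ -7.  30.   1. 109.  -1.  41.   9.]
F [-0.2 -0.  -2.8] M [-0.05 -0.03 -0.01] w 17.38 g 54.99322593212128
[ 1.01999883e+02 -1.15810893e+00  4.34412602e-02]
```

View pics/fit5c.png

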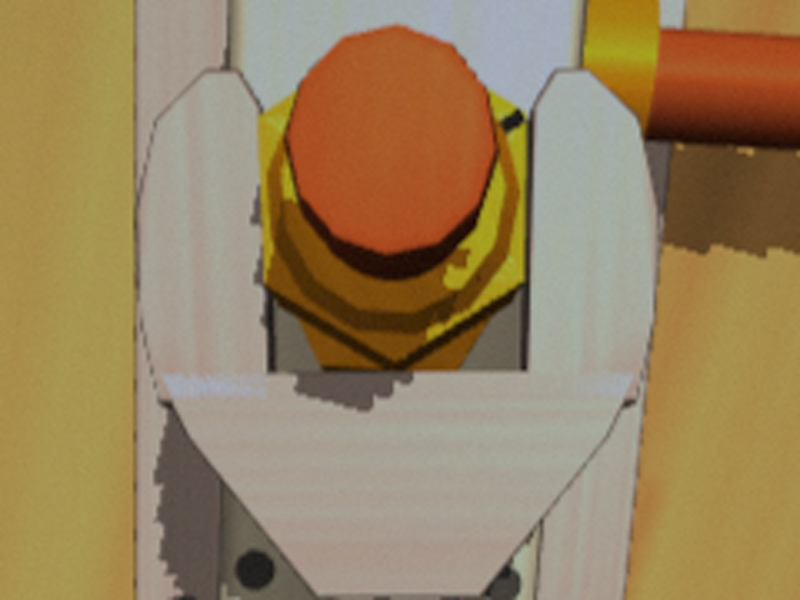

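The jaw is fully seated on the hexagon, with the mark corner at (512,120) by the right prong. I take up the play.

Call:
carry_out(
  targets=[
    [0,-2,0,0.02],
    [0.1,-4.1,0,0.04],
    [0.2,-6.1,0,0.06],
    [0.3,-8.2,0,0.08],
    [0.3,-8.2,0,0.08],
  ],
)

```text
t: 17.75
position: [0.5737, -0.0003, 0.245]
tool_rot: [[-0.173, 0.985, -0.0], [0.985, 0.173, -0.0], [-0.0, -0.0, -1.0]]
contact_force: [-0.3, 0.1, -3.9]
width: 0.195
grip_force: 55.0
```

```bash
python3 st.py
```

```text
t 17.75 pos [ 5.737e-01 -3.000e-04  2.450e-01] yaw_y 9.97 j [ -8.  29.   2. 111.  -1.  40.   5.]
F [-0.3  0.1 -3.9] M [-0.09 -0.05  0.  ] w 17.15 g 54.99341368675232
```

Call:
carry_out(
  targets=[
    [0,-2,0,0.02],
    [0.1,-4.1,0,0.04],
    [0.2,-6.1,0,0.06],
    [0.2,-6.1,0,0.06],
  ],
)

```text
t: 18.15
position: [0.5679, -0.0009, 0.2451]
tool_rot: [[-0.114, 0.993, 0.0], [0.993, 0.114, 0.0], [0.0, 0.0, -1.0]]
contact_force: [0.2, -0.4, -2.8]
width: 0.201
grip_force: 55.0
```

```bash
python3 st.py
```

```text
t 18.15 pos [ 0.5679 -0.0009  0.2451] yaw_y 6.55 j [ -8.  29.   3. 111.  -2.  40.   2.]
F [ 0.2 -0.4 -2.8] M [-0.04 -0.05  0.1 ] w 17.66 g 55.00217378139496
```

Call:
carry_out(
  targets=[
    [0,-1,0,0.01],
    [0,-2,0,0.02],
    [0,-2,0,0.02],
  ],
)

```text
t: 18.45
position: [0.566, -0.001, 0.2451]
tool_rot: [[-0.095, 0.995, 0.0], [0.995, 0.095, 0.0], [0.0, 0.0, -1.0]]
contact_force: [-0.0, -0.2, -2.8]
width: 0.195
grip_force: 55.0
```

```bash
python3 st.py
```

```text
t 18.45 pos [ 0.566  -0.001   0.2451] yaw_y 5.44 j [ -9.  29.   3. 112.  -2.  40.   1.]
F [-0.  -0.2 -2.8] M [ 0.08 -0.16  0.14] w 17.18 g 55.01449763774872
```

Call:
carry_out(
  targets=[
    [0,-1,0,0.01],
    [0,-2,0,0.02],
    [0.1,-4.1,0,0.04],
    [0.1,-4.1,0,0.04],
  ],
)

```text
t: 18.85
position: [0.562, -0.0014, 0.2452]
tool_rot: [[-0.054, 0.999, 0.001], [0.999, 0.054, 0.0], [0.0, 0.001, -1.0]]
contact_force: [2.0, 0.8, -4.3]
width: 0.198
grip_force: 55.0
```

```bash
python3 st.py
```

```text
t 18.85 pos [ 0.562  -0.0014  0.2452] yaw_y 3.11 j [ -9.  28.   4. 112.  -3.  39.  -1.]
F [ 2.   0.8 -4.3] M [ 0.22 -0.49  0.23] w 17.42 g 55.027735233306885
```

```bash
cat > mark.py <<'E'
from h import *
import sys
def mark(p,a0):
    hsv=cv2.cvtColor(p['color'],cv2.COLOR_RGB2HSV)
    o=((hsv[...,0]<12)&(hsv[...,1]>140)).astype(np.uint8)
    u,v=map(int,px(p,(.5552,.0999,.102)))
    w=np.zeros_like(o);cv2.circle(w,(u,v),45,1,-1)
    k,l,st,ce=cv2.connectedComponentsWithStats(o&w);i=1+st[1:,4].argmax()
    # only bright (top face) part
    V=hsv[...,2];t=(l==i)&(V>V[l==i].max()*.6)
    (cu,cv_),rad=cv2.minEnclosingCircle(np.argwhere(t)[:,::-1].astype(np.float32))
    C=pt(p,cu,cv_,.102);print('cap',np.round(C,4),rad)
    g=p['color'].astype(np.float32).max(2)
    ang=np.arange(a0-50,a0+50,.5);val=[]
    for a in ang:
        s=[]
        for r in np.arange(.0148,.0168,.0004):
            q=px(p,(C[0]+r*np.cos(np.radians(a)),C[1]+r*np.sin(np.radians(a)),.078));s.append(cv2.getRectSubPix(g,(1,1),q)[0,0])
        val.append(np.mean(s))
    val=np.array(val);m=val.argmin();d=val<val.min()+25
    near=d&(abs(ang-ang[m])<12)
    print('mark',ang[m],'mean',ang[near].mean(),val.min(),np.median(val))
if __name__=='__main__':
    mark(dict(np.load('fit5.npz')),44); mark(dict(np.load('nut2.npz')),44)
    mark(shot('wrist'),float(sys.argv[1]))
E
python3 mark.py 42
```

```text
cap [0.5547 0.0997 0.102 ] 33.738059997558594
mark 44.5 mean 45.25 30.418299 136.86984
cap [0.5547 0.0998 0.102 ] 22.05287742614746
mark 44.0 mean 44.75 32.296673 161.6562
cap [0.5547 0.0996 0.102 ] 33.81324768066406
mark 45.0 mean 45.0 32.85052 166.53024
```

The mark measurement works: the nut is still at 45° while the play and grip compliance are taken up. Now the turn itself.

Call:
carry_out(
  targets=[
    [0.1,-4.1,0,0.04],
    [0.3,-8.2,0,0.08],
    [0.7,-12.2,0,0.12],
    [1.3,-16.3,0,0.16],
    [2,-20.3,0,0.2],
    [2.9,-24.2,0,0.24],
    [4,-28.2,0,0.28],
    [5.2,-32.1,0,0.32],
    [6.5,-35.9,0,0.36],
    [8.1,-39.7,0,0.4],
  ],
)

```text
t: 19.9
position: [0.5221, 0.0042, 0.2453]
tool_rot: [[0.34, 0.941, 0.001], [0.941, -0.34, -0.0], [0.0, 0.001, -1.0]]
contact_force: [2.3, 1.2, -4.1]
width: 0.196
grip_force: 55.0
```

```bash
python3 st.py; python3 mark.py 24 | tail -2
```

```text
t 19.9 pos [0.5221 0.0042 0.2453] yaw_y -19.86 j [-15.  26.   9. 118.  -7.  37. -21.]
F [ 2.3  1.2 -4.1] M [ 0.03 -0.57  0.26] w 17.24 g 55.04749596118927
cap [0.5548 0.0996 0.102 ] 33.641021728515625
mark 21.5 mean 22.5 31.044327 161.00493
```

Call:
carry_out(
  targets=[
    [0.1,-4.1,0,0.04],
    [0.3,-8.2,0,0.08],
    [0.7,-12.2,0,0.12],
    [1.3,-16.3,0,0.16],
    [2,-20.3,0,0.2],
    [2.9,-24.2,0,0.24],
    [4,-28.2,0,0.28],
    [5.2,-32.1,0,0.32],
    [6.5,-35.9,0,0.36],
    [8.1,-39.7,0,0.4],
  ],
)

```text
t: 20.95
position: [0.4876, 0.0249, 0.2453]
tool_rot: [[0.679, 0.734, 0.001], [0.734, -0.679, -0.001], [0.0, 0.001, -1.0]]
contact_force: [2.6, -0.3, -3.5]
width: 0.196
grip_force: 55.0
```

```bash
python3 st.py; python3 mark.py 0 | tail -2
```

```text
t 20.95 pos [0.4876 0.0249 0.2453] yaw_y -42.76 j [-23.  24.  15. 123. -11.  35. -43.]
F [ 2.6 -0.3 -3.5] M [-0.33 -0.45  0.23] w 17.21 g 55.037657618522644
cap [0.5548 0.0995 0.102 ] 34.23458480834961
mark 0.0 mean 0.5 32.641003 163.6669
```

Call:
carry_out(
  targets=[
    [0.1,-4.1,0,0.04],
    [0.3,-8.2,0,0.08],
    [0.7,-12.2,0,0.12],
    [1.3,-16.3,0,0.16],
    [2,-20.3,0,0.2],
    [2.9,-24.2,0,0.24],
    [4,-28.2,0,0.28],
    [5.2,-32.1,0,0.32],
    [6.5,-35.9,0,0.36],
    [8.1,-39.7,0,0.4],
  ],
)

```text
t: 22.0
position: [0.4637, 0.0575, 0.2452]
tool_rot: [[0.911, 0.412, 0.001], [0.412, -0.911, -0.001], [0.0, 0.001, -1.0]]
contact_force: [2.3, -2.9, -2.8]
width: 0.195
grip_force: 55.0
```

```bash
python3 st.py; python3 mark.py -24 | tail -2
```

```text
t 22.0 pos [0.4637 0.0575 0.2452] yaw_y -65.67 j [-32.  23.  21. 126. -15.  34. -66.]
F [ 2.3 -2.9 -2.8] M [-0.56 -0.33  0.2 ] w 17.12 g 55.021206736564636
cap [0.5545 0.0999 0.102 ] 34.205360412597656
mark -25.0 mean -24.25 39.100933 167.93604
```

Call:
carry_out(
  targets=[
    [0.1,-4.1,0,0.04],
    [0.3,-8.2,0,0.08],
    [0.7,-12.2,0,0.12],
    [1.3,-16.3,0,0.16],
    [2,-20.3,0,0.2],
    [2.9,-24.2,0,0.24],
    [4,-28.2,0,0.28],
    [5.2,-32.1,0,0.32],
    [6.2,-35,0,0.35],
    [6.9,-36.9,0,0.37],
  ],
)

```text
t: 23.05
position: [0.4546, 0.0939, 0.2451]
tool_rot: [[0.998, 0.055, -0.0], [0.055, -0.998, -0.001], [-0.0, 0.001, -1.0]]
contact_force: [2.4, -3.4, -2.4]
width: 0.202
grip_force: 55.0
```

```bash
python3 st.py; python3 mark.py -45 | tail -2
```

```text
t 23.05 pos [0.4546 0.0939 0.2451] yaw_y -86.84 j [-42.  23.  27. 126. -19.  34. -88.]
F [ 2.4 -3.4 -2.4] M [-0.88 -0.26  0.06] w 17.78 g 55.00053584575653
cap [0.5545 0.0998 0.102 ] 34.296810150146484
mark -45.5 mean -45.0 28.118633 173.55127
```

Nut mark is at −45.0°, a turn of 90°. I relax back to the middle of the play before drawing off.

Call:
carry_out(
  targets=[
    [0.1,4.1,0,-0.04],
    [0.3,8.2,0,-0.08],
    [0.7,12.2,0,-0.12],
    [1.3,16.3,0,-0.16],
    [1.7,18.8,0,-0.185],
    [1.7,18.8,0,-0.185],
  ],
)

```text
t: 23.7
position: [0.4573, 0.0757, 0.2451]
tool_rot: [[0.971, 0.238, -0.0], [0.238, -0.971, 0.0], [-0.0, -0.0, -1.0]]
contact_force: [1.4, -0.7, -1.6]
width: 0.202
grip_force: 55.0
```

```bash
python3 st.py; python3 mark.py -45 | tail -2; python3 - <<'E'
from h import *
p=shot('wrist')
cv2.imwrite('pics/fin.png',cv2.resize(p['color'][0:180,195:435,::-1],(800,600),interpolation=cv2.INTER_CUBIC))
E
```

```text
t 23.7 pos [0.4573 0.0757 0.2451] yaw_y -76.21 j [-37.  23.  24. 126. -17.  34. -77.]
F [ 1.4 -0.7 -1.6] M [-0.19 -0.12 -0.09] w 17.73 g 55.00253677368164
cap [0.5545 0.0995 0.102 ] 34.091888427734375
mark -36.0 mean -35.5 27.112045 131.35812
```

View pics/fin.png

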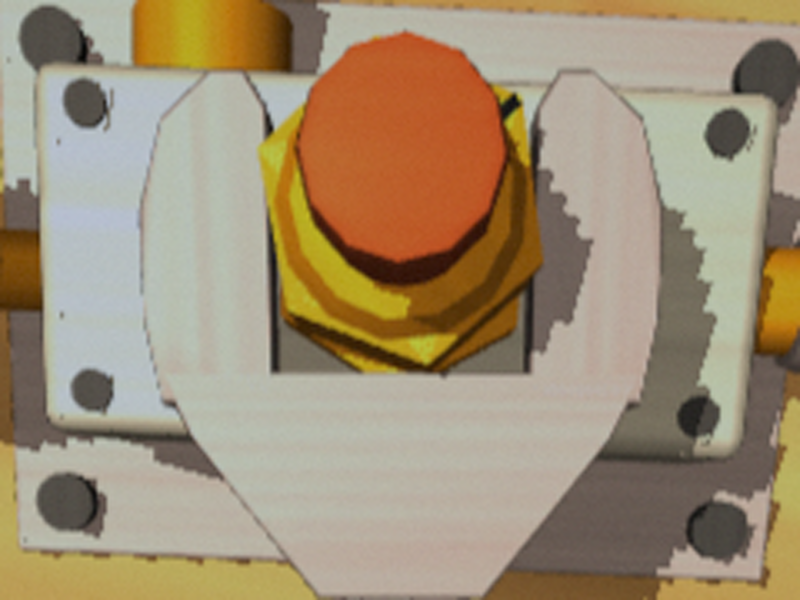

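This picture shows the nut's near corner at (425,362), right of the gap centre (400), and the mark reads −36°. The nut followed the spanner back by about 9°. I need to bring it back to −45° and unload more carefully, so I take small steps and watch the torque and the mark.

Call:
carry_out(
  targets=[
    [0,-2,0,0.02],
    [0.1,-4.1,0,0.04],
    [0.2,-6.1,0,0.06],
    [0.3,-8.2,0,0.08],
    [0.3,-8.2,0,0.08],
  ],
)

```text
t: 24.3
position: [0.4556, 0.0843, 0.245]
tool_rot: [[0.987, 0.159, 0.0], [0.159, -0.987, -0.0], [0.0, 0.0, -1.0]]
contact_force: [0.9, -3.0, -3.6]
width: 0.197
grip_force: 55.0
```

```bash
python3 st.py; python3 mark.py -40 | tail -1
```

```text
t 24.3 pos [0.4556 0.0843 0.245 ] yaw_y -80.83 j [-39.  23.  25. 126. -17.  34. -82.]
F [ 0.9 -3.  -3.6] M [-0.45 -0.17 -0.21] w 17.33 g 55.04404842853546
mark -42.5 mean -41.75 27.665112 170.45921
```

Call:
carry_out(
  targets=[
    [0,-2,0,0.02],
    [0.1,-4.1,0,0.04],
    [0.2,-6.1,0,0.06],
    [0.3,-8.2,0,0.08],
    [0.3,-8.2,0,0.08],
  ],
)

```text
t: 24.85
position: [0.4546, 0.0922, 0.245]
tool_rot: [[0.997, 0.08, 0.0], [0.08, -0.997, -0.0], [0.0, 0.0, -1.0]]
contact_force: [1.9, -4.5, -2.3]
width: 0.197
grip_force: 55.0
```

```bash
python3 st.py; python3 mark.py -42 | tail -1
```

```text
t 24.85 pos [0.4546 0.0922 0.245 ] yaw_y -85.41 j [-41.  23.  27. 126. -18.  34. -86.]
F [ 1.9 -4.5 -2.3] M [-0.71 -0.28 -0.15] w 17.38 g 55.01568853855133
mark -45.5 mean -45.0 26.428875 171.04526
```

Call:
carry_out(
  targets=[
    [0,1,0,-0.01],
    [0,2,0,-0.02],
    [0,2,0,-0.02],
  ],
)

```text
t: 25.2
position: [0.4548, 0.0901, 0.2451]
tool_rot: [[0.995, 0.101, 0.0], [0.101, -0.995, 0.0], [0.0, -0.0, -1.0]]
contact_force: [1.6, -2.5, -2.7]
width: 0.198
grip_force: 55.0
```

```bash
python3 st.py; python3 mark.py -45 | tail -1; python3 - <<'E'
from h import *
for i in range(3):
    s=ctrl.get_state();r=np.array(s['position'])[:2]-[.5552,.0998];F=s['contact_force'];R=np.array(s['tool_rot'])
    print('axis moment',r[0]*F[1]-r[1]*F[0]+s['wrist_torque'][2],'F tool',np.round(R.T@F,1)); ctrl.get_image('wrist')
E
```

```text
t 25.2 pos [0.4548 0.0901 0.2451] yaw_y -84.21 j [-41.  23.  26. 126. -18.  34. -85.]
F [ 1.6 -2.5 -2.7] M [-0.39 -0.25 -0.22] w 17.39 g 55.03795087337494
mark -45.0 mean -45.0 29.761608 169.44711
axis moment -0.11300696292555693 F tool [2.3 1.1 3.7]
axis moment -0.026891971660749525 F tool [1.4 1.8 2.7]
axis moment 0.085058741441907 F tool [2.6 2.9 2.4]
```

Call:
carry_out(
  targets=[
    [0.4,0.5,0,0],
    [0.4,0.5,0,0],
  ],
)

```text
t: 25.6
position: [0.455, 0.0899, 0.245]
tool_rot: [[0.995, 0.101, -0.001], [0.101, -0.995, 0.0], [-0.001, -0.0, -1.0]]
contact_force: [0.7, -1.1, -2.7]
width: 0.199
grip_force: 55.0
```

```bash
cat > ax.py <<'E'
from h import *
A=[]
for i in range(4):
    s=ctrl.get_state();r=np.array(s['position'])[:2]-[.5552,.0998];F=s['contact_force'];R=np.array(s['tool_rot'])
    A.append([r[0]*F[1]-r[1]*F[0]+s['wrist_torque'][2],*(R.T@F),s['wrist_torque'][2]]); ctrl.get_image('side')
print('axM, Ftool, Mz',np.round(np.mean(A,0),2))
E
python3 ax.py; python3 mark.py -45|tail -1
```

```text
axM, Ftool, Mz [-0.04  0.39  1.12  2.57 -0.15]
mark -46.0 mean -45.25 26.761135 169.177
```

Call:
carry_out(
  targets=[
    [0,0.4,0,0],
    [0,0.4,-2,0],
    [0,0.4,-5,0],
    [0,0.4,-9,0],
    [0,0.4,-14,0],
    [0,0.4,-20,0],
    [0,0.4,-20,0],
  ],
)

```text
t: 26.55
position: [0.456, 0.0894, 0.2661]
tool_rot: [[0.995, 0.101, 0.002], [0.101, -0.995, 0.001], [0.003, -0.0, -1.0]]
contact_force: [4.1, -0.1, -7.5]
width: 0.196
grip_force: 55.0
```

```bash
python3 st.py; python3 ax.py; python3 mark.py -45|tail -2
```

```text
t 26.55 pos [0.456  0.0894 0.2661] yaw_y -84.23 j [-42.  21.  28. 126. -16.  37. -87.]
F [ 4.1 -0.1 -7.5] M [-0.09 -0.61  0.01] w 17.25 g 54.97067391872406
axM, Ftool, Mz [0.14 4.9  0.97 7.26 0.04]
cap [0.5545 0.0994 0.102 ] 28.42983627319336
mark -44.0 mean -43.75 29.221563 167.75162
```

```bash
cat > tilt.py <<'E'
from h import *
s=ctrl.get_state();R=np.array(s['tool_rot']);T=np.array(s['position'])
p=shot('wrist');np.savez('lift.npz',**p);c=p['cx']
hsv=cv2.cvtColor(p['color'],cv2.COLOR_RGB2HSV)
for r in range(10,300,15):
    for cc in (255,370,314):
        if hsv[r,cc,1]<75 and 0<p['range_z'][r,cc]<.16:
            w=np.median([p['range_z'][r+i,cc+j] for i in(-2,-1,0,1,2) for j in (-2,-1,0,1,2)])
            q=pt(p,cc,r); X=R.T@(q-T)*1e3; print(r,cc,np.round(X,1),'world z',round(q[2]*1e3,1))
E
python3 tilt.py
```

```text
55 255 [108.6 -26.7 195.2] world z 70.3
55 370 [108.4  24.8 194.8] world z 70.7
70 255 [102.  -26.6 193. ] world z 72.6
70 370 [102.2  24.9 194.1] world z 71.5
85 370 [ 95.7  25.  192.9] world z 72.7
130 370 [ 76.1  24.9 187.3] world z 78.2
```

The spanner head is still hanging on the nut: its top is 71 mm high and it tilted in the pads when I lifted. I lower it to level and draw it straight back along the shank instead.

Call:
carry_out(
  targets=[
    [0,0,5,0],
    [0,0,10,0],
    [0,0,15,0],
    [0,0,20.5,0],
    [0,0,20.5,0],
  ],
)

```text
t: 27.35
position: [0.4546, 0.0892, 0.2437]
tool_rot: [[0.995, 0.101, -0.002], [0.101, -0.995, -0.001], [-0.002, 0.0, -1.0]]
contact_force: [-2.7, -0.3, 1.2]
width: 0.198
grip_force: 55.0
```

```bash
python3 st.py; python3 ax.py; python3 mark.py -45|tail -2;python3 tilt.py
```

```text
t 27.35 pos [0.4546 0.0892 0.2437] yaw_y -84.22 j [-40.  23.  26. 126. -18.  34. -85.]
F [-2.7 -0.3  1.2] M [-0.05  0.39  0.03] w 17.43 g 55.00459313392639
axM, Ftool, Mz [ 0.12 -3.19  0.5  -1.35  0.07]
cap [0.5545 0.0997 0.102 ] 34.367488861083984
mark -44.5 mean -44.5 23.789944 171.5715
25 255 [113.7 -22.6 171.6] world z 72.5
25 370 [113.8  21.1 172.2] world z 71.9
40 255 [108.8 -23.  172.7] world z 71.4
40 370 [108.7  21.4 172.4] world z 71.7
55 255 [103.7 -23.3 173.1] world z 71.0
55 370 [103.5  21.6 172.6] world z 71.5
70 255 [ 98.3 -23.6 173.2] world z 70.9
70 370 [ 98.1  21.8 172.5] world z 71.6
85 255 [ 92.8 -23.8 173. ] world z 71.2
85 370 [ 92.7  22.  172.9] world z 71.3
100 255 [ 87.1 -24.  172.7] world z 71.5
100 370 [ 87.1  22.3 173.1] world z 71.1
115 255 [ 81.5 -24.4 173.5] world z 70.7
115 370 [ 81.4  22.4 172.5] world z 71.7
115 314 [ 81.4  -0.3 172.4] world z 71.8
130 255 [ 75.7 -24.8 174.4] world z 69.8
130 370 [ 75.6  22.9 173.8] world z 70.4
130 314 [ 75.6  -0.3 173.8] world z 70.4
145 314 [ 69.6  -0.3 172.6] world z 71.7
160 314 [ 63.5  -0.3 173.6] world z 70.6
175 314 [ 57.3  -0.3 172.7] world z 71.5
190 314 [ 50.8  -0.3 174.4] world z 69.9
205 314 [ 44.3  -0.3 174.1] world z 70.1
220 314 [ 37.7  -0.3 173.7] world z 70.6
235 314 [ 30.7  -0.4 174.2] world z 70.1
250 314 [ 24.   -0.4 173.3] world z 71.0
```

Call:
carry_out(
  targets=[
    [0,0,-1,0],
    [-2,0,-1,0],
    [-4,0,-1,0],
    [-7,0,-1,0],
    [-10,0,-1,0],
    [-12,0,-1,0],
    [-12,0,-1,0],
  ],
)

```text
t: 28.35
position: [0.4479, 0.0888, 0.2475]
tool_rot: [[0.995, 0.1, 0.014], [0.1, -0.995, 0.002], [0.014, -0.001, -1.0]]
contact_force: [11.1, 0.1, -5.2]
width: 0.196
grip_force: 55.0
```

```bash
python3 st.py; python3 ax.py; python3 mark.py -45|tail -2;python3 tilt.py|awk 'NR%4==1'
```

```text
t 28.35 pos [0.4479 0.0888 0.2475] yaw_y -84.26 j [-41.  22.  26. 127. -18.  33. -86.]
F [11.1  0.1 -5.2] M [-0.01 -2.45  0.03] w 17.28 g 54.98412251472473
axM, Ftool, Mz [ 1.500e-01  1.207e+01  1.420e+00  5.520e+00 -1.000e-02]
cap [0.5544 0.0996 0.102 ] 32.9859504699707
mark -44.5 mean -44.0 28.943249 168.9859
25 370 [115.4  21.9 177.8] world z 71.3
55 370 [104.1  22.  175.1] world z 73.8
85 370 [ 93.2  22.6 176.3] world z 72.4
115 370 [ 81.6  22.8 174.7] world z 73.9
130 314 [ 75.8  -0.3 176.6] world z 71.9
190 314 [ 50.6  -0.3 176.2] world z 71.9
```

```bash
cat > gapm.py <<'E'
from h import *
def go(p,n):
    hsv=cv2.cvtColor(p['color'],cv2.COLOR_RGB2HSV);S=hsv[...,1]
    # gap bottom: first row where columns 285-345 are all steel
    for r in range(60,160):
        if (S[r,290:340]<75).mean()>.95: break
    br=(S>120)
    e=lambda q:(np.where(br[q,250:380])[0][[0,-1]]+250).tolist() if br[q,250:380].sum()>3 else None
    cap=(hsv[...,0]<12)&(S>140); cap[:, :270]=0;cap[:,360:]=0
    print(n,'gap bottom row',r,'x@z',np.round(pt(p,314,r,.0725)[:2],4),'cap rows',np.where(cap[:110].sum(1)>10)[0][[0,-1]],'nut edges',[(q,e(q)) for q in range(30,120,10)])
go(dict(np.load('fit5.npz')),'fit5');go(dict(np.load('lift.npz')),'now')
E
python3 gapm.py
```

```text
fit5 gap bottom row 112 x@z [0.5598 0.0822] cap rows [ 9 82] nut edges [(30, [279, 346]), (40, [272, 352]), (50, [273, 353]), (60, [273, 352]), (70, [274, 352]), (80, [274, 352]), (90, [278, 347]), (100, [286, 338]), (110, [292, 332])]
now gap bottom row 110 x@z [0.5335 0.0978] cap rows [ 0 72] nut edges [(30, [276, 351]), (40, [274, 353]), (50, [275, 354]), (60, [277, 355]), (70, [279, 354]), (80, [281, 351]), (90, [282, 344]), (100, [298, 331]), (110, None)]
```

Call:
carry_out(
  targets=[
    [-2,0,1,0],
    [-4,0,1.5,0],
    [-6,0,2,0],
    [-8,0,2,0],
    [-8,0,2,0],
  ],
)

```text
t: 29.15
position: [0.4361, 0.0874, 0.244]
tool_rot: [[0.995, 0.1, 0.002], [0.1, -0.995, 0.001], [0.002, -0.0, -1.0]]
contact_force: [0.4, -0.6, -2.5]
width: 0.199
grip_force: 55.0
```

```bash
python3 st.py; python3 mark.py -45|tail -2;python3 tilt.py|awk 'NR%4==1'; python3 gapm.py|tail -1
```

```text
t 29.15 pos [0.4361 0.0874 0.244 ] yaw_y -84.26 j [-41.  22.  26. 129. -18.  33. -86.]
F [ 0.4 -0.6 -2.5] M [-0.07  0.16 -0.06] w 17.51 g 54.99082267284393
cap [0.5475 0.0991 0.102 ] 22.005781173706055
mark -33.0 mean -31.5 50.82128 126.036674
25 255 [115.  -23.3 176.3] world z 67.4
55 255 [104.2 -23.7 175.6] world z 68.1
85 255 [ 93.2 -24.2 175.9] world z 67.8
115 255 [ 81.6 -24.7 175.5] world z 68.2
130 370 [ 75.7  23.2 175.8] world z 67.9
175 314 [ 57.2  -0.3 175. ] world z 68.7
now gap bottom row 75 x@z [0.5311 0.0973] cap rows [ 0 24] nut edges [(30, [277, 354]), (40, [279, 353]), (50, [280, 348]), (60, [290, 336]), (70, [311, 323]), (80, None), (90, None), (100, None), (110, None)]
```

Free now, with no side load. I lift clear in small steps, then re-measure the nut.

Call:
carry_out(
  targets=[
    [0,0,-3,0],
    [0,0,-8,0],
    [0,0,-14,0],
    [0,0,-22,0],
    [0,0,-35,0],
    [0,0,-55,0],
    [0,0,-60,0],
    [0,0,-60,0],
  ],
)

```text
t: 30.05
position: [0.4356, 0.0875, 0.3044]
tool_rot: [[0.995, 0.101, 0.002], [0.101, -0.995, 0.001], [0.002, -0.001, -1.0]]
contact_force: [-0.0, 0.9, -3.5]
width: 0.201
grip_force: 55.0
```

```bash
python3 st.py; python3 tilt.py|awk 'NR%4==1'; python3 mark.py -45|tail -2;python3 - <<'E'
from h import *
p=shot('side');np.savez('side2.npz',**p);c=p['cx'];print([ (q['pixel'],q['score']) for q in ctrl.boxes_of(p,'nut')][:1])
E
```

```text
t 30.05 pos [0.4356 0.0875 0.3044] yaw_y -84.2 j [-46.  15.  31. 127. -12.  41. -91.]
F [-0.   0.9 -3.5] M [ 0.06  0.16 -0.03] w 17.65 g 54.98739838600159
25 255 [114.7 -23.1 175.1] world z 129.6
55 255 [104.6 -24.  177.4] world z 127.2
85 255 [ 93.1 -24.1 175.4] world z 129.2
115 255 [ 81.7 -24.7 176. ] world z 128.6
130 370 [ 75.6  23.  174.4] world z 130.1
175 314 [ 57.3  -0.3 173.4] world z 131.2
cap [0.5544 0.0999 0.102 ] 23.19523048400879
mark -45.0 mean -44.75 31.97375 166.33324
[([274.0, 288.8], 0.67)]
```

The nut mark reads −44.75°, the quarter turn held, and the spanner is clear above. I carry it back to its old place.

Call:
carry_out(
  targets=[
    [0,15,-3,0],
    [2,60,-3,0],
    [3,105,-3,0.03],
    [5,150,-3,0.06],
    [6,198,-3,0.09],
    [7,246,-3,0.12],
    [9,294,-3,0.12],
    [11,342,-3,0.12],
    [12,390,-3,0.12],
    [13.5,438,-3,0.12],
  ],
)

```text
t: 31.25
position: [0.4919, -0.35, 0.306]
tool_rot: [[1.0, -0.02, -0.001], [-0.02, -1.0, 0.0], [-0.001, -0.0, -1.0]]
contact_force: [0.1, 0.5, -2.9]
width: 0.198
grip_force: 55.0
```

Call:
carry_out(
  targets=[
    [0,7,0,0],
    [0,7,40,0],
    [0,7,80,0],
    [0,7,105,0],
    [0,7,112,0],
    [0,7,112,0],
  ],
)

```text
t: 31.85
position: [0.492, -0.3543, 0.1937]
tool_rot: [[1.0, -0.02, -0.002], [-0.02, -1.0, 0.001], [-0.002, -0.001, -1.0]]
contact_force: [0.7, 0.3, -2.8]
width: 0.196
grip_force: 55.0
```

```bash
python3 st.py; python3 tilt.py|awk 'NR%3==1'
```

```text
t 31.85 pos [ 0.492  -0.3543  0.1937] yaw_y -91.13 j [  9.  40.  28. 108. -28.  39. -37.]
F [ 0.7  0.3 -2.8] M [0.05 0.13 0.02] w 17.26 g 54.9874073266983
25 255 [114.8 -23.1 175.7] world z 17.7
40 370 [109.4  21.9 175.4] world z 18.0
70 255 [ 98.7 -23.8 175.3] world z 18.1
85 370 [ 92.9  22.4 174.5] world z 19.0
115 255 [ 81.5 -24.4 174.4] world z 19.1
130 255 [ 75.7 -24.9 176.1] world z 17.5
145 314 [ 69.6  -0.2 176.3] world z 17.2
190 314 [ 50.6  -0.2 175.9] world z 17.7
235 314 [ 30.5  -0.2 175.2] world z 18.4
```

Underside is about 8 mm up. I lower it until it touches.

Call:
carry_out(
  targets=[
    [0,0,3,0],
    [0,0,6,0],
    [0,0,7,0],
    [0,0,7.5,0],
    [0,0,7.5,0],
  ],
)

```text
t: 32.4
position: [0.4928, -0.3541, 0.1873]
tool_rot: [[1.0, -0.019, 0.0], [-0.019, -1.0, -0.0], [0.0, 0.0, -1.0]]
contact_force: [0.2, 1.4, -3.2]
width: 0.2
grip_force: 55.0
```

```bash
python3 st.py
```

```text
t 32.4 pos [ 0.4928 -0.3541  0.1873] yaw_y -91.1 j [ 10.  40.  28. 108. -29.  38. -36.]
F [ 0.2  1.4 -3.2] M [0.05 0.2  0.02] w 17.64 g 54.987396597862244
```

Call:
carry_out(
  targets=[
    [0,0,1,0],
    [0,0,1.5,0],
    [0,0,1.5,0],
  ],
)

```text
t: 32.7
position: [0.4927, -0.3541, 0.1855]
tool_rot: [[1.0, -0.019, 0.0], [-0.019, -1.0, 0.0], [0.0, -0.0, -1.0]]
contact_force: [-0.0, -0.6, -2.9]
width: 0.194
grip_force: 55.0
```

```bash
python3 st.py
```

```text
t 32.7 pos [ 0.4927 -0.3541  0.1855] yaw_y -91.1 j [ 10.  40.  28. 108. -29.  38. -36.]
F [-0.  -0.6 -2.9] M [ 0.04  0.12 -0.03] w 17.1 g 54.98704433441162
```

Call:
carry_out(
  targets=[
    [0,0,1,0],
    [0,0,1.5,0],
    [0,0,1.5,0],
  ],
)

```text
t: 33.0
position: [0.4927, -0.3542, 0.1841]
tool_rot: [[1.0, -0.019, 0.0], [-0.019, -1.0, -0.0], [0.0, 0.0, -1.0]]
contact_force: [-0.4, 0.3, -1.0]
width: 0.199
grip_force: 55.0
```

```bash
python3 st.py
```

```text
t 33.0 pos [ 0.4927 -0.3542  0.1841] yaw_y -91.11 j [ 10.  40.  28. 108. -29.  38. -36.]
F [-0.4  0.3 -1. ] M [0.12 0.06 0.06] w 17.55 g 54.98636841773987
```

Touching the bench. Release gently, back away upward, and verify.

Call:
carry_out(
  targets=[
    [0,0,0.3,0],
    [0,0,0.3,0],
    [0,0,0.3,0],
    [0,0,0.3,0],
    [0,0,-15,0],
    [0,0,-50,0],
    [0,0,-95,0],
    [0,0,-140,0],
    [0,0,-140,0],
  ],
  hand=0.4,
  force=10,
)

```text
t: 33.9
position: [0.4938, -0.3562, 0.3312]
tool_rot: [[1.0, -0.02, 0.01], [-0.02, -1.0, -0.005], [0.01, 0.005, -1.0]]
contact_force: [-0.0, -0.5, 1.1]
width: 0.599
grip_force: 0.0
```

```bash
python3 st.py; python3 - <<'E'
from h import *
p=shot('wrist')
S=cv2.cvtColor(p['color'],cv2.COLOR_RGB2HSV)[...,1]
for r in range(60,260,20):
    i=[c for c in range(285,350) if S[r,c]<60]
    if i: m=int(np.median(i)) if r>130 else i[0]-0; print(r,i[0],i[-1],np.round(pt(p,i[0]+2,r),4))
a=shot('scene'); b=shot('side')
for q in (a,b):
    for n in('nut','spanner','small_spanner','spool','mixing_tile'):
        print(n,[(np.round(pt(q,*k['pixel']),3).tolist(),round(k['score'],2)) for k in ctrl.boxes_of(q,n)[:2]])
E
```

```text
t 33.9 pos [ 0.4938 -0.3562  0.3312] yaw_y -91.17 j [  4.  29.  36. 105. -21.  52. -42.]
F [-0.  -0.5  1.1] M [0.02 0.1  0.02] w 52.71 g 0.0
100 285 345 [ 0.6018 -0.3381  0.0091]
120 285 347 [ 0.5865 -0.3376  0.0107]
140 285 342 [ 0.571  -0.3369  0.0099]
160 293 327 [ 0.5549 -0.3428  0.009 ]
180 301 320 [ 0.5383 -0.349   0.0095]
200 301 320 [ 0.5213 -0.3485  0.0085]
220 301 320 [ 0.5041 -0.348   0.0095]
240 301 320 [ 0.486  -0.3475  0.0088]
nut [([0.574, 0.108, 0.005], 0.71)]
spanner [([0.548, -0.362, 0.015], 0.96), ([0.262, -0.47, 0.011], 0.75)]
small_spanner [([0.539, -0.187, 0.007], 0.54)]
spool [([0.441, 0.236, 0.035], 0.42)]
mixing_tile [([0.396, -0.027, 0.011], 0.7), ([0.368, 0.15, 0.012], 0.68)]
nut [([0.558, 0.113, 0.066], 0.5)]
spanner [([0.532, -0.351, 0.008], 0.65), ([0.302, -0.256, -0.001], 0.59)]
small_spanner [([0.551, -0.189, 0.004], 0.7)]
spool [([0.423, 0.268, 0.035], 0.86), ([0.556, 0.141, 0.038], 0.42)]
mixing_tile [([0.392, -0.018, 0.009], 0.81)]
```

Call:
carry_out(
  targets=[
    [0,0,0,0],
    [0,0,0,0],
    [0,0,0,0],
  ],
)

```text
t: 34.85
position: [0.4927, -0.3541, 0.3241]
tool_rot: [[1.0, -0.019, 0.0], [-0.019, -1.0, -0.0], [0.0, 0.0, -1.0]]
contact_force: [-1.5, -0.5, 0.2]
width: 0.597
grip_force: 0.0
```

```bash
python3 -c "
from station import ctrl
print(ctrl.sign_off())"
```

```text
the job is handed in; nothing more can be done
None
```

Handed in at 34.9 s: the nut was run down finger-tight, then turned about 90° with the larger spanner, which now lies flat at its old place; one flaw is that the nut slipped back about 9° as I first eased the spanner off, so I turned it forward again, and it read about 90° once the spanner was clear.

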